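Spacer sticks under the next drying panel

TASK

Lay the two equal thick spacer sticks on the lower panel in the drying stand, one near each end of it (centred roughly 60 mm either side of its middle) and straight across its width, not the thin lath. Then slide the upper panel off the ledge onto the sticks so that it rests flat on both, squarely above the lower panel and clear of the ledge. Don't tip the upper panel up, and don't knock the other things on the bench about.

Things in the scene. Friction and masses are not known exactly. Their poses are not given: they have to be found in the camera images.
- stand: wooden drying stand fixed to the bench, 200 mm (its x) by about 280 mm (its y), origin on the bench under its middle. Its +y half (y 5 to 135 mm) is a raised loading ledge, top 60.5 mm above the bench, open on all sides. In its -y half the lower panel lies centred at y = -70 mm on two low bearers, held by two low end stops at the -y end (y -144 to -132 mm, 36 mm tall) that stay below that panel's top
- lower_panel: plywood panel with pale lipped edges, 180 (x) x 120 (y) x 18 (z) mm, 0.35 kg, lying in the stand with its underside 24 mm and its top 42 mm above the bench, loosely held between the end stops and the ledge's legs; origin at the centre of its underside, axes roughly those of the stand. Its edge is 15 mm short of the ledge
- upper_panel: an equal panel, 180 (x) x 120 (y) x 18 (z) mm, 0.18 to 0.35 kg, lying flat and a little askew on the ledge; too wide to grasp but slides easily when pushed at its edge; origin at the centre of its underside. On two spacers its underside is 58 mm above the bench, 2.5 mm below the ledge top, so it can be slid from the ledge onto them along the stand's -y
- spacer_a: plain pale wooden stick, 20 wide (x) x 110 long (y) x 16 thick (z) mm, one of two equal ones; starts flat on the bench right of the stand; origin at the centre of its underside
- spacer_b: plain pale wooden stick, 20 wide (x) x 110 long (y) x 16 thick (z) mm, one of two equal ones; starts flat on the bench right of the stand; origin at the centre of its underside
- thin_lath: a thin lath of the same wood, 20 x 110 x only 8 mm thick: no use as a spacer; lies among the spacers; origin at the centre of its underside
- blue_tape: bystander: small roll of dark tape lying flat, 53x51x19 mm, loose; origin at the centre of its underside
- glue_bottle: bystander: standing glue bottle, 61 mm across, 214 mm tall, just behind the row of spacers; behind it a plywood shelf overhangs the bench (from 0.72 m ahead of the robot), and a tall scroll saw with a gooseneck lamp stands along the right (everything beyond 0.2 m to the right): carry things round these, loose; origin at the centre of its underside
- offcut_1: bystander: flat offcut of dark pressed plastic, 43x81x11 mm, loose; origin at the centre of its underside
- pliers_red: bystander: pliers with red handles, 56x178x12 mm, loose; origin at the centre of its underside
- sanding_block: bystander: cork sanding block, 62x115x34 mm, loose; origin at the centre of its underside
- mug: bystander: white mug, 83x113x93 mm, handle to one side, loose; origin at the centre of its underside
- spring_clamp_b: bystander: black spring clamp, 54x102x14 mm, loose; origin at the centre of its underside

How it is judged:
On the way:
1. both spacers lie flat across the lower panel, one near each end, let go, with the upper panel still on the ledge (((x of spacer_a in the frame of lower_panel between -0.083 and -0.04 m and y of spacer_a in the frame of lower_panel between -0.02 and 0.02 m and z of spacer_a in the frame of lower_panel between 0.015 and 0.021 m and angle between the y axis of each of spacer_a, spacer_b and the y axis of lower_panel, either way round below 0.2 rad and angle between each of spacer_a, spacer_b's own z axis and vertical below 0.06 rad and x of spacer_b in the frame of lower_panel between 0.04 and 0.083 m and y of spacer_b in the frame of lower_panel between -0.02 and 0.02 m and z of spacer_b in the frame of lower_panel between 0.015 and 0.021 m) or (x of spacer_b in the frame of lower_panel between -0.083 and -0.04 m and y of spacer_b in the frame of lower_panel between -0.02 and 0.02 m and z of spacer_b in the frame of lower_panel between 0.015 and 0.021 m and angle between the y axis of each of spacer_b, spacer_a and the y axis of lower_panel, either way round below 0.2 rad and angle between each of spacer_b, spacer_a's own z axis and vertical below 0.06 rad and x of spacer_a in the frame of lower_panel between 0.04 and 0.083 m and y of spacer_a in the frame of lower_panel between -0.02 and 0.02 m and z of spacer_a in the frame of lower_panel between 0.015 and 0.021 m)) and contact force between the fingers and spacer_a below 0.1 N and contact force between the fingers and spacer_b below 0.1 N and contact force between upper_panel and stand above 0.2 N), for 0.2 s.
At the end, for the whole second after the job is handed in: Spacers flat on the lower panel, one each side, 40 to 83 mm from its middle, within 20 mm across, 0.2 rad of straight across; upper panel still on both, level within 0.03 rad, within 18 mm and 0.12 rad of the lower, touching neither it nor the stand; lower panel moved under 15 mm (((x of spacer_a in the frame of lower_panel between -0.083 and -0.04 m and y of spacer_a in the frame of lower_panel between -0.02 and 0.02 m and z of spacer_a in the frame of lower_panel between 0.015 and 0.021 m and angle between the y axis of each of spacer_a, spacer_b and the y axis of lower_panel, either way round below 0.2 rad and angle between each of spacer_a, spacer_b's own z axis and vertical below 0.06 rad and x of spacer_b in the frame of lower_panel between 0.04 and 0.083 m and y of spacer_b in the frame of lower_panel between -0.02 and 0.02 m and z of spacer_b in the frame of lower_panel between 0.015 and 0.021 m) or (x of spacer_b in the frame of lower_panel between -0.083 and -0.04 m and y of spacer_b in the frame of lower_panel between -0.02 and 0.02 m and z of spacer_b in the frame of lower_panel between 0.015 and 0.021 m and angle between the y axis of each of spacer_b, spacer_a and the y axis of lower_panel, either way round below 0.2 rad and angle between each of spacer_b, spacer_a's own z axis and vertical below 0.06 rad and x of spacer_a in the frame of lower_panel between 0.04 and 0.083 m and y of spacer_a in the frame of lower_panel between -0.02 and 0.02 m and z of spacer_a in the frame of lower_panel between 0.015 and 0.021 m)) and z of upper_panel in the frame of lower_panel between 0.031 and 0.037 m and horizontal distance between upper_panel and lower_panel below 0.018 m and angle between the x axis of upper_panel and the x axis of lower_panel, either way round below 0.12 rad and angle between upper_panel's own z axis and vertical below 0.03 rad and contact force between upper_panel and spacer_a above 0.2 N and contact force between upper_panel and spacer_b above 0.2 N and contact force between upper_panel and stand below 0.1 N and contact force between upper_panel and lower_panel below 0.1 N and linear speed of upper_panel below 0.02 m/s and distance of lower_panel from where it was at the start of the episode below 0.015 m).
It fails at once if the upper panel is tipped by more than 0.35 rad (angle between upper_panel's own z axis and vertical above 0.35 rad).
It fails at once if a bystander is moved by more than 40 mm (distance of any of blue_tape, glue_bottle, offcut_1, pliers_red, sanding_block, mug, spring_clamp_b from where it was at the start of the episode above 0.04 m).
It also fails if it takes over 69 s, if anything falls off the work surface, if the arm or the gripper's body presses on something with over 40 N, if the wrist force passes 120 N, or if a joint passes its speed limit or range.

ROBOT

A 6-joint arm with a two-finger parallel gripper is mounted at the origin on a cart in front of the work surface, level with it; the furniture and walls round the work are solid. World frame = base frame: x ahead of the robot, y to its left, z up, the work surface at z = 0. Lengths are in m, angles in rad, forces in N, time in s.
With the tool pointing down it reaches from about 0.3 to 0.875 m from the base axis. Payload 6.4 kg.
Tool frame: the origin (TCP) lies midway between the tips of the shut fingers; the grasp point (between the pads) lies ctrl.grip_depth behind it (ctrl.grip_depth is the distance from the TCP to the grasp point, in m); x points along the fingers, y is the direction in which the jaws open and shut, and the axes are right-handed (so a half turn about x gives the same grasp; the last joint's range is limited). The gripper opens to 85 mm and grips with 20 to 120 N. Pads are 22 mm wide; open, the fingers measure 114 mm over their backs; the gripper's body (76 mm by 85 mm) begins 54 mm behind the grasp point. The pads swing forward as they close: fully open they stand 13 mm farther back than shut.
Start: joints at [-1.322, 0.181, 1.607, -0, 1.354, -0.206], TCP at [0.253, -0.517, 0.211] pointing down, gripper open.
Joint ranges: [-2.99, 2.99], [-0.89, 2.07], [0.3, 2.58], [-1.14, 4.28], [0, 2.63], [-3.12, 3.12]. Speed limits (rad/s): [2.57, 2.57, 3.01, 3.14, 3.14, 3.14].

INTERFACE

Orientations are given as a unit quaternion [w, x, y, z].
In Python, from bench import ctrl gives the robot as it stands.
- The arm moves only by the shell command python3 -m creep 'ROWS'. ROWS is text: rows parted by semicolons, each of 7 numbers parted by spaces: the opening, from 0 (shut) to 1 (fully open), then the shift along the tool's x, y, z in cm, then the turn, a rotation vector about the tool's x, y, z in rad. In form: claw x y z ax ay az; .... A call has 1 to 10 rows; each row shifts and turns the pose as measured when the row begins, along the tool's axes as they then stand; what a row does not reach is not made up. A row lasts 1/8 s, in which the tool goes at most 62.5 mm and 10.7 degrees, less where a joint would pass 70% of its speed; a pose out of reach is approached as far as the arm can. A call with a gripper value outside its range is refused whole. The fingers move at their own pace and stop on an object; the grip force is fixed at half the most. Time passes only in rows, so rows that do not move let the fingers close. It gives the time, the measured TCP pose, the force and the opening at its end, in the units of the state.
- ctrl.get_obs(): the state, without advancing time (a new reading comes with each control period).
- ctrl.camera(name): name is "scene" or "side" or "wrist"; returns (picture, depth): 384x512x3 uint8, blue, green, red; 384x512 float32, m along the optical axis (not along the pixel's ray), 0 where there is no reading.
- ctrl.calibration(name): a dict with "mtx" (3x3 intrinsics, pixels), "R" (3x3) and "t" (3): a world point X has camera coordinates R X + t; the wrist camera has in their place "tool_from_camera" (4x4, takes a point from camera to tool coordinates, whose origin is the TCP and whose axes are the tool frame's). Camera axes: x right, y down, z forward; pixel columns grow to the right and rows downward; lengths in m; the calibration is good to about 2 mm. The wrist camera is an equidistant fisheye: a pixel r from the principal point sees the ray r / f radians off the axis. A picture is of the moment at which its call begins: read the wrist's pose just before it. calibration takes no time and is no camera call.
- ctrl.hand_in(): hands the job in, once; it reports no verdict.
Trained networks look in the newest picture that a camera, given by its name, has taken for a name from the list of things; names that differ only in an ending like _2 or _b are one class to them, and where a whole thing is asked for, a point or a joint stands for the part that bears it (a point fixed in the world has none). Each returns a list of dicts, best first, with "confidence" (0 to 1); they miss things now and then, are a little off and sometimes report something else, mostly with a low value. They report only what shows in the picture. A call takes as long as a camera call.
- ctrl.find_in(query, camera): "rect" ([left, top, right, bottom] in pixels, round what is visible of it).
The state is a dict: "time_s": time; "q": joint angles; "dq": joint speeds; "joint_efforts": joint torques, N m; "eef_pos": TCP position; "eef_rot": TCP orientation; "wrist_force": force on the tool from outside, world axes, zero at the start; "torque": the same for the moment, N m; "opening": opening from 0.0 (shut) to 1.0 (fully open).
Only numpy, scipy, OpenCV 4.12 (cv2) and the standard library are available. Lean on these libraries where they do the work, as an engineer would, in place of code of your own. Each camera call takes 0.05 s, during which the arm holds its last target.

## Working session

There is one attempt and no reset: what is moved stays moved. The work goes in short steps, Python scripts to look and compute and a shell command to move; the robot and the scene stay as the last step left them, time stands still between calls to the robot, and variables do not carry over. Pictures are saved under pics/ and viewed, and the job is handed in when it is done.

```bash
ls; mkdir -p pics; python3 - <<'E'
from bench import ctrl
import cv2
print(ctrl.get_obs(), ctrl.grip_depth)
for n in ("scene","side","wrist"):
    p,d=ctrl.camera(n); cv2.imwrite(f"pics/{n}0.png",p); print(n,ctrl.calibration(n))
    import numpy as np; np.savez(f"{n}0.npz",p=p,d=d)
print(ctrl.get_obs()['time_s'])
E
```

```text
pics
{'time_s': 0.0, 'q': array([-1.32227471e+00,  1.81539348e-01,  1.60799351e+00,  1.14570396e-05,
        1.35381710e+00, -2.06311348e-01]), 'dq': array([ 0.00059088,  0.00078615, -0.0003777 ,  0.00147871,  0.00042295,
       -0.00019219]), 'joint_efforts': array([-1.45763220e-04, -4.44871831e+01, -3.51334727e+01, -2.06474269e-04,
        9.34723212e-03,  3.09281415e-05]), 'eef_pos': array([ 0.2524709 , -0.51595647,  0.20989215]), 'eef_rot': array([-0.15880304, -0.68889106, -0.16004553,  0.68890938]), 'wrist_force': array([-0.15332379, -0.00121684,  0.07802932]), 'torque': array([-0.01228424,  0.00769949,  0.00162217]), 'opening': 0.9989195424194904} 0.0187
scene {'mtx': array([[469.38838987,   0.        , 265.00771974],
       [  0.        , 469.38838987, 189.72577885],
       [  0.        ,   0.        ,   1.        ]]), 'R': array([[ 0.44714329, -0.89415939, -0.02327789],
       [-0.5294456 , -0.24360542, -0.81261538],
       [ 0.72093705,  0.37567989, -0.58233529]]), 't': array([-0.12909854,  0.40229007,  1.12712657])}
side {'mtx': array([[395.56784512,   0.        , 253.31321629],
       [  0.        , 395.56784512, 194.93367666],
       [  0.        ,   0.        ,   1.        ]]), 'R': array([[-0.99511554, -0.09640956, -0.0212193 ],
       [-0.01794472,  0.38803249, -0.92147099],
       [ 0.09707239, -0.91658932, -0.3878672 ]]), 't': array([0.59998308, 0.00681322, 1.26129616])}
wrist {'mtx': array([[297.31863964,   0.        , 257.38384228],
       [  0.        , 297.31863964, 190.2647155 ],
       [  0.        ,   0.        ,   1.        ]]), 'tool_from_camera': array([[ 2.81929647e-04, -2.87578831e-01,  9.57756930e-01,
        -1.63012720e-01],
       [ 9.99999909e-01,  3.87251990e-04, -1.78087092e-04,
         3.44654847e-04],
       [-3.19679199e-04,  9.57756893e-01,  2.87578914e-01,
        -7.32550112e-02],
       [ 0.00000000e+00,  0.00000000e+00,  0.00000000e+00,
         1.00000000e+00]])}
0.15
```

View pics/scene0.png

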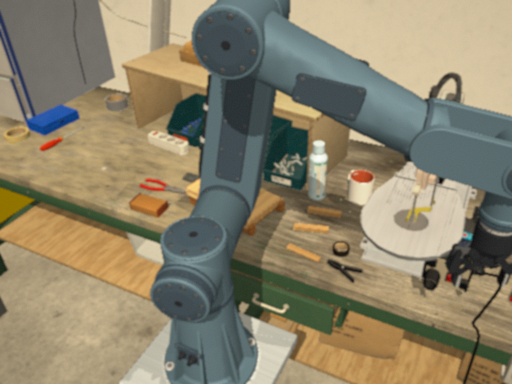

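View pics/side0.png

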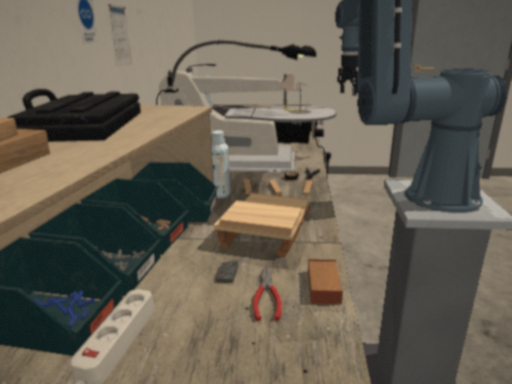

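View pics/wrist0.png

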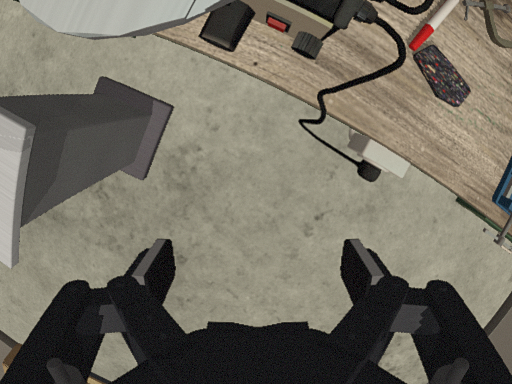

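The scene shows three sticks at about (312,227), (325,211) and (303,253), with the bottle at (317,170), tape at (341,247) and clamp at (345,270). The stand is hidden behind the arm there, but the side view shows it at (262,220). I'll deproject the depth to a top-down map.

```bash
cat > h.py <<'E'
import numpy as np, cv2
from bench import ctrl
from scipy.spatial.transform import Rotation as Rn
def Rt(q): return Rn.from_quat([q[1],q[2],q[3],q[0]]).as_matrix()
def cloud(name,p,d,pose=None):
    c=ctrl.calibration(name); K=c['mtx']; v,u=np.mgrid[0:384,0:512].astype(float)
    x=(u-K[0,2])/K[0,0]; y=(v-K[1,2])/K[1,1]
    if name!='wrist':
        P=np.stack([x*d,y*d,d],-1); return (P-c['t'])@c['R']
    r=np.hypot(x,y)+1e-9; s=np.tan(np.minimum(r,1.45))/r
    P=np.stack([x*s*d,y*s*d,d],-1); P[r>1.4]=np.nan
    T=c['tool_from_camera']; P=P@T[:3,:3].T+T[:3,3]
    return P@Rt(pose['eef_rot']).T+pose['eef_pos']
def top(P,p,d,xr,yr,res=1.0,zmax=0.3):
    # map: rows = x descending(up = ahead), cols = y descending (left=left)
    m=(d>0)&np.isfinite(P).all(-1)&(P[...,2]<zmax)&(P[...,2]>-0.02)
    X=P[m];C=p[m]; o=np.argsort(X[:,2]);X=X[o];C=C[o]
    H=int((xr[1]-xr[0])*1000/res);W=int((yr[1]-yr[0])*1000/res)
    im=np.zeros((H,W,3),np.uint8);Z=np.full((H,W),np.nan)
    r=((xr[1]-X[:,0])*1000/res).astype(int);c=((yr[1]-X[:,1])*1000/res).astype(int)
    k=(r>=0)&(r<H)&(c>=0)&(c<W); im[r[k],c[k]]=C[k];Z[r[k],c[k]]=X[k,2]
    return im,Z
def look(name,tag):
    o=ctrl.get_obs(); p,d=ctrl.camera(name); cv2.imwrite(f'pics/{tag}.png',p); P=cloud(name,p,d,o); np.savez(f'{tag}.npz',p=p,d=d,P=P); return p,d,P
E
python3 - <<'E'
from h import *
for n in ("scene","side"):
    f=np.load(f"{n}0.npz");P=cloud(n,f['p'],f['d'])
    np.savez(f"{n}0.npz",p=f['p'],d=f['d'],P=P)
    im,Z=top(P,f['p'],f['d'],(.2,.8),(-.35,.35),1.5)
    z=np.nan_to_num(Z*1000,nan=0).clip(0,100)*2.5
    im=np.hstack([im])
    cv2.imwrite(f"pics/top_{n}0.png",cv2.resize(im,None,fx=1.5,fy=1.5))
for n,q in [("scene",(312,227)),("scene",(325,211)),("scene",(303,253)),("scene",(341,247)),("scene",(317,170)),("scene",(345,270))]:
    f=np.load("scene0.npz"); print(q,f['P'][q[1],q[0]].round(3))
for q in [(262,220),(262,208),(300,200),(228,160)]:
    f=np.load("side0.npz"); print(q,f['P'][q[1],q[0]].round(3))
E
```

```text
(312, 227) [ 0.53  -0.046  0.019]
(325, 211) [ 0.625 -0.053  0.017]
(303, 253) [ 0.416 -0.063  0.011]
(341, 247) [ 0.499 -0.153  0.001]
(317, 170) [0.677 0.    0.133]
(345, 270) [ 0.399 -0.199  0.014]
(262, 220) [0.546 0.354 0.08 ]
(262, 208) [0.551 0.286 0.081]
(300, 200) [0.451 0.146 0.044]
(228, 160) [0.68  0.016 0.122]
```

View pics/top_scene0.png

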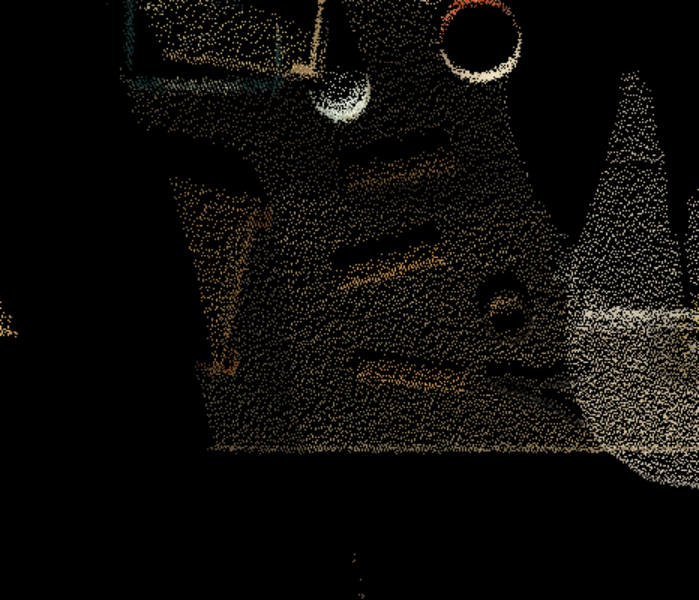

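View pics/top_side0.png

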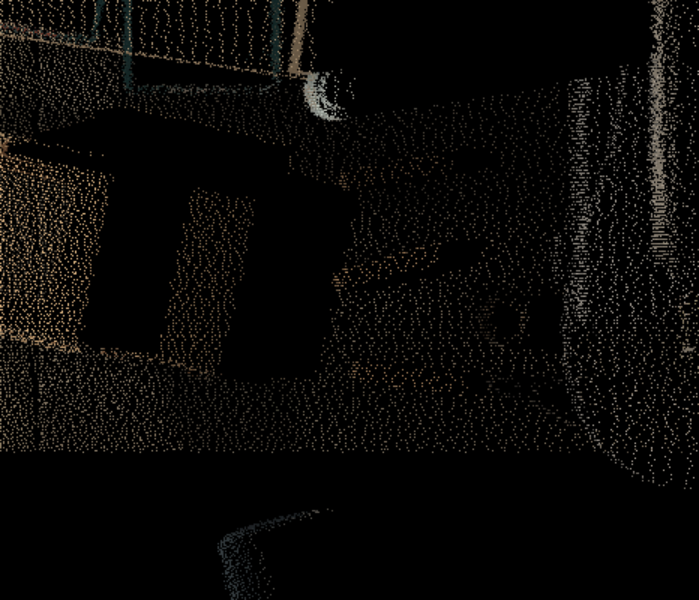

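```bash
cat >> h.py <<'E'
def plan(target,yaw=None,o=None):
    """target world pos; yaw= angle of tool y axis in world (tool x down). prints total tool-axis shift cm and rotvec"""
    o=o or ctrl.get_obs(); R=Rt(o['eef_rot']); d=R.T@(np.array(target)-o['eef_pos'])*100
    if yaw is None: rv=np.zeros(3)
    else:
        best=None
        for a in (yaw,yaw+np.pi):
            x=np.array([0,0,-1.]);y=np.array([np.cos(a),np.sin(a),0]);G=np.stack([x,y,np.cross(x,y)],1)
            r=Rn.from_matrix(R.T@G).as_rotvec()
            if best is None or np.linalg.norm(r)<np.linalg.norm(best): best=r
        rv=best
    y=R[:,1]
    print('t %.2f pos'%o['time_s'],o['eef_pos'].round(4),'yaw(y) %.3f'%np.arctan2(y[1],y[0]),'open %.3f'%o['opening'],'F',o['wrist_force'].round(1))
    print('shift cm',d.round(2),'turn',rv.round(3), 'q',o['q'].round(2)); return d,rv
E
python3 - <<'E'
from h import *
print(Rt(ctrl.get_obs()['eef_rot']).round(3))
for t in [(.253,-.516,.42),(.3,-.1,.42),(.4,.02,.42)]: plan(t,0)
f=np.load("scene0.npz");P=f['P']; m=(P[...,1]<-.2)&(P[...,1]>-.6)&(P[...,0]>.25)&(P[...,2]<.6)
print(P[m][:,2].max(), np.percentile(P[m][:,2],[50,80,90,99]))
m2=m&(P[...,0]<.5); print(P[m2][:,2].max())
# stick heights
for c in [(.625,-.05),(.53,-.04),(.41,-.06)]:
    m=(abs(P[...,0]-c[0])<.045)&(abs(P[...,1]-c[1])<.075)&(P[...,2]<.05)&(P[...,2]>.0)
    z=P[m][:,2]; print(np.histogram(z,bins=np.arange(0,.03,.002)))
m=(abs(P[...,0]-.48)<.02)&(abs(P[...,1]+.05)<.05);print('bench',np.median(P[m][:,2]))
E
```

```text
[[-0.     0.439 -0.898]
 [ 0.001 -0.898 -0.439]
 [-1.    -0.001 -0.   ]]
t 0.15 pos [ 0.2525 -0.5161  0.2101] yaw(y) -1.116 open 1.000 F [-0.   0.1 -0.8]
shift cm [-2.099e+01 -1.000e-02 -6.000e-02] turn [-1.116e+00 -1.000e-03  1.000e-03] q [-1.32  0.18  1.61  0.    1.35 -0.21]
t 0.15 pos [ 0.2525 -0.5161  0.2101] yaw(y) -1.116 open 1.000 F [-0.   0.1 -0.8]
shift cm [-20.94 -35.32 -22.55] turn [-1.116e+00 -1.000e-03  1.000e-03] q [-1.32  0.18  1.61  0.    1.35 -0.21]
t 0.15 pos [ 0.2525 -0.5161  0.2101] yaw(y) -1.116 open 1.000 F [-0.   0.1 -0.8]
shift cm [-20.92 -41.71 -36.81] turn [-1.116e+00 -1.000e-03  1.000e-03] q [-1.32  0.18  1.61  0.    1.35 -0.21]
0.5999919061758962 [0.11857944 0.2839811  0.41490264 0.58909195]
0.5999919061758962
(array([176, 159,  67,  22,  17,   8,  26,  36,  58,  42,  11,   2,   0,
         0]), array([0.   , 0.002, 0.004, 0.006, 0.008, 0.01 , 0.012, 0.014, 0.016,
       0.018, 0.02 , 0.022, 0.024, 0.026, 0.028]))
(array([233, 168,  77,  24,  18,  12,  27,  42,  48,  38,  24,   3,   1,
         0]), array([0.   , 0.002, 0.004, 0.006, 0.008, 0.01 , 0.012, 0.014, 0.016,
       0.018, 0.02 , 0.022, 0.024, 0.026, 0.028]))
(array([352, 227,  95,  67,  73,  39,  18,   1,   0,   0,   0,   0,   0,
         0]), array([0.   , 0.002, 0.004, 0.006, 0.008, 0.01 , 0.012, 0.014, 0.016,
       0.018, 0.02 , 0.022, 0.024, 0.026, 0.028]))
bench -0.001578290243699211
```

```bash
python3 -m creep '1 -5 0 0 -0.18 0 0; 1 -5 0 0 -0.18 0 0; 1 -5 0 0 -0.18 0 0; 1 -5 0 0 -0.18 0 0; 1 0 0 0 -0.18 0 0; 1 0 0 0 -0.18 0 0'
python3 - <<'E'
from h import *
plan((.32,0,.42),0)
plan((.42,0.02,.42),0)
E
```

```text
time_s: 0.9
eef_pos: [0.2522, -0.5152, 0.4136]
eef_rot: [0.497, 0.502, 0.502, -0.499]
wrist_force: [-0.5, 0.3, -0.3]
opening: 1.0
t 0.90 pos [ 0.2522 -0.5152  0.4136] yaw(y) -0.002 open 1.000 F [-0.5  0.3 -0.3]
shift cm [ -0.29   6.69 -51.53] turn [-0.002 -0.007  0.002] q [-1.32  0.1   1.3   0.    1.75 -1.32]
t 0.90 pos [ 0.2522 -0.5152  0.4136] yaw(y) -0.002 open 1.000 F [-0.5  0.3 -0.3]
shift cm [ -0.29  16.69 -53.55] turn [-0.002 -0.007  0.002] q [-1.32  0.1   1.3   0.    1.75 -1.32]
```

```bash
python3 -m creep '1 0 1 -6 0 0 0; 1 0 1 -6 0 0 0; 1 0 1 -6 0 0 0; 1 0 1 -6 0 0 0; 1 0 2 -6 0 0 0; 1 0 2 -6 0 0 0; 1 0 2.5 -6 0 0 0; 1 0 2.5 -6 0 0 0;1 0 2 -5 0 0 0;1 0 2 -4 0 0 0'
python3 - <<'E'
from h import *
plan((.45,0.05,.40),0)
p,d,P=look('wrist','w1'); look('scene','s1')
E
```

```text
time_s: 2.15
eef_pos: [0.4198, 0.0568, 0.4158]
eef_rot: [0.496, 0.505, 0.501, -0.499]
wrist_force: [0.4, -0.5, 0.3]
opening: 1.0
t 2.15 pos [0.4198 0.0568 0.4158] yaw(y) -0.007 open 1.000 F [ 0.4 -0.5  0.3]
shift cm [1.58 3.03 0.67] turn [-0.007 -0.012 -0.001] q [-0.16 -0.27  1.64  0.01  1.77 -0.15]
```

View pics/w1.png

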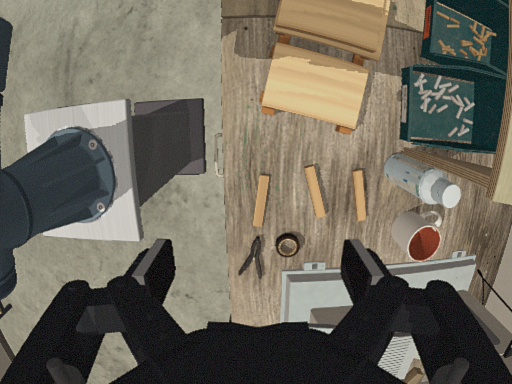

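View pics/s1.png

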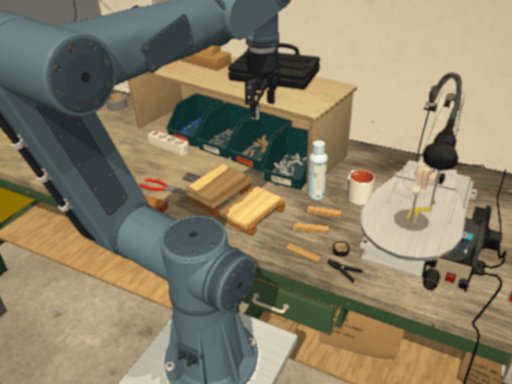

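The wrist view shows the sticks at (261,200) (lath), (316,190) and (360,195), the lower panel at (315,85), and the upper panel at (332,20). Next I'll measure their poses.

```bash
cat >> h.py <<'E'
def rectfit(P,c,half,zr,tag=''):
    m=(abs(P[...,0]-c[0])<half[0])&(abs(P[...,1]-c[1])<half[1])&(P[...,2]>zr[0])&(P[...,2]<zr[1])
    X=P[m]
    if len(X)<20: print(tag,'few',len(X)); return
    # drop outliers: keep the biggest blob
    g=np.zeros((400,400),np.uint8); ij=((X[:,:2]-np.array(c))*500+200).astype(int).clip(0,399); g[ij[:,0],ij[:,1]]=1
    g=cv2.dilate(g,np.ones((7,7),np.uint8)); n,l,s,_=cv2.connectedComponentsWithStats(g)
    k=1+np.argmax(s[1:,4]); X=X[l[ij[:,0],ij[:,1]]==k]
    r=cv2.minAreaRect((X[:,:2]*1000).astype(np.float32)); b=cv2.boxPoints(r)
    e=[b[1]-b[0],b[2]-b[1]]; e=max(e,key=np.linalg.norm); a=np.degrees(np.arctan2(e[1],e[0]))
    print(tag,'n',len(X),'ctr',np.round(r[0],1),'size',np.round(sorted(r[1]),1),'long-axis deg %.1f'%(a%180),'z med %.4f'%np.median(X[:,2]))
E
python3 - <<'E'
from h import *
for t in('w1','s1'):
    P=np.load(t+'.npz')['P']; print(t,'bench',np.nanmedian(P[...,2][(abs(P[...,0]-.48)<.03)&(abs(P[...,1]+.05)<.05)]))
    for n,c in [('far',(.625,-.05)),('mid',(.53,-.04)),('lath',(.41,-.06))]: rectfit(P,c,(.045,.085),(.007 if n!='lath' else .004,.03),n)
    rectfit(P,(.52,.18),(.15,.13),(.034,.055),'lower')
    rectfit(P,(.54,.32),(.16,.13),(.068,.095),'upper')
    f=np.load(t+'.npz'); im,Z=top(P,f['p'],f['d'],(.3,.8),(-.25,.45),1.25)
    cv2.imwrite(f'pics/top_{t}.png',im)
E
```

```text
w1 bench -3.503802717147453e-05
far n 507 ctr [630.4 -47.3] size [ 21.  109.4] long-axis deg 100.9 z med 0.0156
mid n 555 ctr [534.9 -39.3] size [ 21.5 110.5] long-axis deg 106.3 z med 0.0158
lath n 509 ctr [425.7 -60. ] size [ 20.1 110.1] long-axis deg 82.1 z med 0.0079
lower n 6436 ctr [524.7 172.2] size [150.9 194.9] long-axis deg 166.8 z med 0.0419
upper n 3998 ctr [550.5 303.1] size [104.5 180.3] long-axis deg 168.4 z med 0.0784
s1 bench -0.0007219919858197136
far n 202 ctr [629.5 -49.9] size [ 27.  109.2] long-axis deg 102.8 z med 0.0160
mid n 221 ctr [525.3 -37.7] size [ 38.5 119.6] long-axis deg 109.3 z med 0.0164
lath n 290 ctr [409.7 -59.9] size [ 89.  169.5] long-axis deg 90.8 z med 0.0082
lower n 1471 ctr [526.8 189.5] size [195.6 198.8] long-axis deg 163.4 z med 0.0433
upper n 1226 ctr [551.6 311.9] size [128.2 186.7] long-axis deg 168.2 z med 0.0797
```

View pics/top_w1.png

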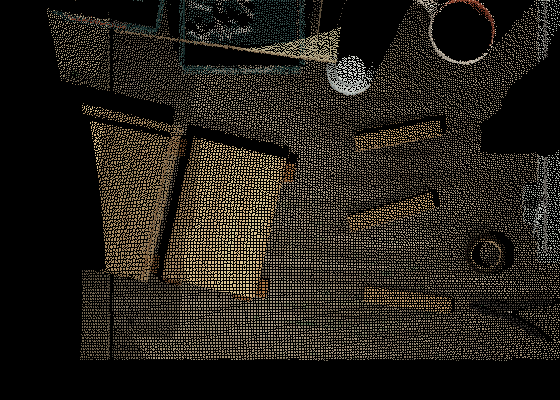

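View pics/top_s1.png

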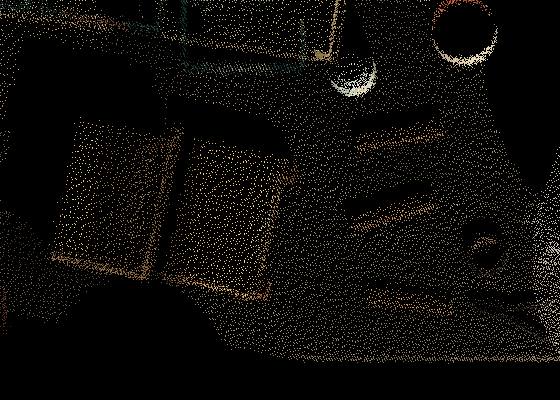

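```bash
python3 - <<'E'
from h import *
P=np.load('w1.npz')['P']
rectfit(P,(.52,.16),(.15,.1),(.0385,.0455),'lower')
rectfit(P,(.52,.16),(.15,.085),(.0385,.0455),'lower2')
P=np.load('s1.npz')['P']
rectfit(P,(.54,.32),(.16,.13),(.074,.087),'upper')
rectfit(P,(.52,.17),(.15,.1),(.039,.048),'lower')
for t in('w1','s1'):
    P=np.load(t+'.npz')['P']; rectfit(P,(.7,.01),(.06,.06),(.03,.14),'bottle '+t); rectfit(P,(.7,.01),(.06,.06),(.14,.25),'bottle top '+t)
# camera housing, from s1: points around the tool
P=np.load('s1.npz')['P'].reshape(-1,3)
o=(P-np.array([.4198,.0568,.4158])); k=(abs(o[:,:2])<.2).all(1)&(o[:,2]>-.03)&(o[:,2]<.25); o=o[k]
for z in np.arange(-.02,.25,.03):
    s=o[(o[:,2]>=z)&(o[:,2]<z+.03)]
    if len(s)>5: print('%.2f'%z,len(s),s.min(0)[:2].round(3),s.max(0)[:2].round(3))
plan((.535,-.039,.12),.284)
E
```

```text
lower n 6212 ctr [527.5 167.5] size [126.5 181.5] long-axis deg 167.2 z med 0.0419
lower2 n 6205 ctr [527.5 167.5] size [126.5 181.5] long-axis deg 167.2 z med 0.0419
upper n 1136 ctr [551.6 311.9] size [128.2 186.7] long-axis deg 168.2 z med 0.0799
lower n 1231 ctr [526.4 162.5] size [135.5 185.4] long-axis deg 166.6 z med 0.0435
bottle w1 n 1221 ctr [715.9  37.7] size [ 40.1 103.8] long-axis deg 45.6 z med 0.0911
bottle top w1 n 1854 ctr [715.5  26.4] size [51.8 88.7] long-axis deg 61.3 z med 0.1870
bottle s1 n 468 ctr [698.7   6.3] size [39.9 59.8] long-axis deg 106.3 z med 0.0868
bottle top s1 n 563 ctr [716.2  18.4] size [58.1 85.6] long-axis deg 52.6 z med 0.1863
0.01 25 [-0.05  -0.009] [0.05  0.012]
0.04 189 [-0.059 -0.01 ] [0.05  0.014]
0.07 260 [-0.076 -0.016] [0.079 0.014]
0.10 407 [-0.074 -0.02 ] [0.075 0.014]
0.13 302 [-0.07  -0.037] [0.07  0.031]
0.16 402 [-0.04  -0.039] [0.011 0.031]
0.19 412 [-0.04 -0.04] [0.031 0.034]
0.22 395 [-0.04  -0.041] [0.021 0.032]
t 2.25 pos [0.4201 0.0582 0.4153] yaw(y) -0.002 open 0.996 F [ 0.6 -0.1 -0.2]
shift cm [29.39 11.52 10.09] turn [-0.286 -0.013 -0.002] q [-0.15 -0.26  1.64  0.01  1.77 -0.15]
```

The wrist has no housing sticking out on the camera side, so no flip is needed. I'm going for the middle stick first.

```bash
python3 -m creep '0.6 5 0 0 -0.14 -0.006 0; 0.6 5 0 0 -0.146 -0.006 0; 0.6 0 0 0 0 0 0'
python3 - <<'E'
from h import *
plan((.535,-.039,.12),.284)
E
```

```text
time_s: 2.62
eef_pos: [0.4198, 0.0592, 0.3131]
eef_rot: [0.568, 0.422, 0.567, -0.421]
wrist_force: [0.2, -0.1, 0.8]
opening: 0.598
t 2.62 pos [0.4198 0.0592 0.3131] yaw(y) 0.293 open 0.598 F [ 0.2 -0.1  0.8]
shift cm [19.33  8.16 12.72] turn [ 0.009  0.    -0.001] q [-0.14 -0.25  1.82  0.    1.57 -0.43]
```

```bash
python3 -m creep '0.6 4 2.7 4.2 0.009 0 0; 0.6 4 2.7 4.2 0 0 0; 0.6 4 2.76 4.3 0 0 0; 0.6 3 0 0 0 0 0;0.6 0 0 0 0 0 0'
python3 - <<'E'
from h import *
plan((.535,-.039,.003),.284)
p,d,P=look('wrist','w2')
rectfit(P,(.535,-.04),(.045,.085),(.007,.022),'mid')
rectfit(P,(.63,-.047),(.045,.085),(.007,.022),'far')
plan((.535,-.039,.003),.284)
E
```

```text
time_s: 3.25
eef_pos: [0.5425, -0.0454, 0.1772]
eef_rot: [0.568, 0.433, 0.555, -0.427]
wrist_force: [0.0, -0.8, 0.5]
opening: 0.598
t 3.25 pos [ 0.5425 -0.0454  0.1772] yaw(y) 0.264 open 0.598 F [ 0.  -0.8  0.5]
shift cm [17.4  -0.86 -0.96] turn [-0.02   0.009 -0.018] q [-0.3   0.13  1.73  0.    1.26 -0.57]
mid n 1726 ctr [535.5 -40.2] size [ 20.2 109.3] long-axis deg 105.8 z med 0.0158
far n 1608 ctr [631.1 -47.7] size [ 21.  109.8] long-axis deg 100.5 z med 0.0157
t 3.30 pos [ 0.5438 -0.0457  0.1792] yaw(y) 0.265 open 0.599 F [ 0.2 -0.8  0.5]
shift cm [17.59 -1.04 -1.08] turn [-0.019  0.011 -0.021] q [-0.3   0.13  1.73  0.    1.26 -0.57]
```

View pics/w2.png

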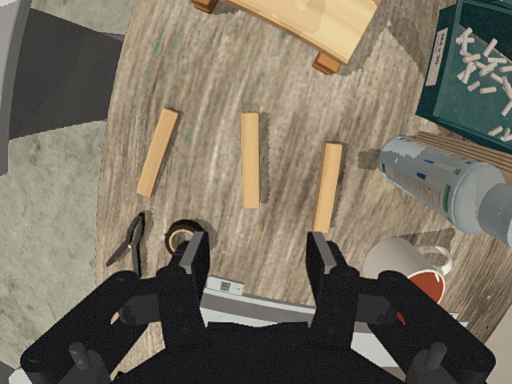

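The stick stands upright at (250,160) between the jaws, so I'm descending.

```bash
python3 -m creep '0.6 4 -0.5 -0.5 -0.01 0.01 -0.02; 0.6 4 -0.5 -0.5 0 0 0; 0.6 4 0 0 0 0 0; 0.6 0 0 0 0 0 0'
python3 - <<'E'
from h import *
plan((.5355,-.040,.003),.276)
E
```

```text
time_s: 3.8
eef_pos: [0.5424, -0.0417, 0.0707]
eef_rot: [0.57, 0.43, 0.555, -0.425]
wrist_force: [0.6, 0.4, 0.5]
opening: 0.603
t 3.80 pos [ 0.5424 -0.0417  0.0707] yaw(y) 0.271 open 0.603 F [0.6 0.4 0.5]
shift cm [ 6.75 -0.75 -0.43] turn [-0.005  0.013 -0.019] q [-0.29  0.27  1.81 -0.    1.04 -0.56]
```

```bash
python3 -m creep '0.6 2 -0.75 -0.4 -0.005 0.013 -0.019; 0.6 2.2 0 0 0 0 0; 0.6 0 0 0 0 0 0'
python3 - <<'E'
from h import *
plan((.5355,-.040,.003),.276)
E
```

```text
time_s: 4.18
eef_pos: [0.5395, -0.0413, 0.0343]
eef_rot: [0.567, 0.428, 0.561, -0.425]
wrist_force: [-0.1, -0.0, 0.0]
opening: 0.599
t 4.17 pos [ 0.5395 -0.0413  0.0343] yaw(y) 0.276 open 0.599 F [-0.1 -0.   0. ]
shift cm [ 3.13 -0.37 -0.25] turn [-0.     0.005 -0.007] q [-0.3   0.33  1.82  0.    0.98 -0.57]
```

```bash
python3 -m creep '0.6 1.2 -0.4 -0.3 0 0.006 -0.007; 0.6 1.1 -0.2 -0.1 0 0 0; 0.6 0.7 0 0 0 0 0; 0.6 0 0 0 0 0 0'
python3 - <<'E'
from h import *
plan((.5355,-.040,.003),.276)
E
```

```text
time_s: 4.68
eef_pos: [0.534, -0.0394, 0.005]
eef_rot: [0.565, 0.427, 0.563, -0.426]
wrist_force: [0.5, -0.4, -0.3]
opening: 0.603
t 4.67 pos [ 0.534  -0.0394  0.005 ] yaw(y) 0.276 open 0.603 F [ 0.5 -0.4 -0.3]
shift cm [0.2  0.13 0.1 ] turn [-0.     0.    -0.003] q [-0.3   0.38  1.84  0.    0.93 -0.57]
```

```bash
python3 -m creep '0.6 0.2 0.1 0.1 0 0 0; 0 0 0 0 0 0 0; 0 0 0 0 0 0 0; 0 0 0 0 0 0 0; 0 0 0 0 0 0 0'
python3 - <<'E'
from h import *
plan((.5355,-.040,.003),.276)
look('side','d2')
E
```

```text
time_s: 5.3
eef_pos: [0.5361, -0.0403, 0.0036]
eef_rot: [0.565, 0.427, 0.563, -0.426]
wrist_force: [-0.6, -0.5, -0.4]
opening: 0.001
t 5.30 pos [ 0.5361 -0.0403  0.0036] yaw(y) 0.276 open 0.001 F [-0.6 -0.5 -0.4]
shift cm [ 0.06 -0.05 -0.05] turn [-0.     0.001 -0.004] q [-0.3   0.38  1.83  0.    0.92 -0.57]
```

```bash
python3 - <<'E'
from h import *
look('wrist','w3')
E
```

```text
(no output)
```

View pics/w3.png

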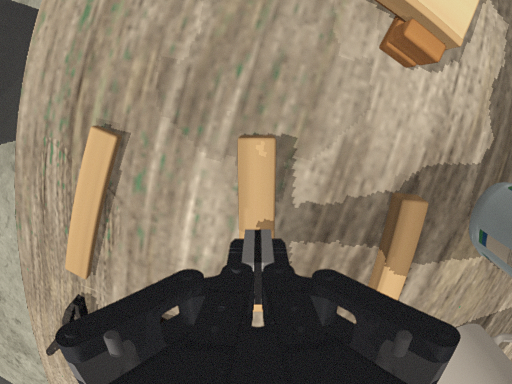

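View pics/d2.png

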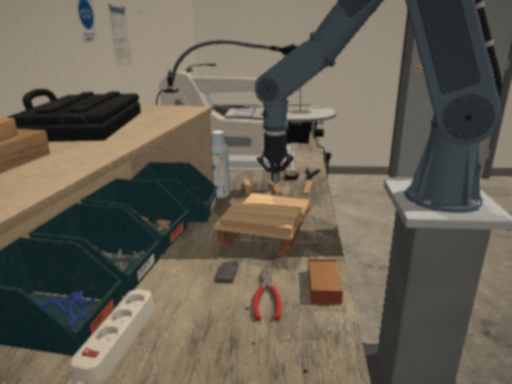

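```bash
python3 - <<'E'
from h import *
f=np.load('w3.npz');P=f['P']; o=ctrl.get_obs(); R=Rt(o['eef_rot'])
for v in list(range(140,330,10)):
    print(v,[tuple(((P[v,u]-o['eef_pos'])@R*1000).round(0)) for u in (246,258,270)], P[v,258,2].round(4), f['d'][v,258])
T=ctrl.calibration('wrist')['tool_from_camera'];K=ctrl.calibration('wrist')['mtx']
for X in [(0,0,0),(-.0187,0,0),(-.04,0,0)]:
    c=T[:3,:3].T@(np.array(X)-T[:3,3]); r=np.hypot(c[0],c[1]);th=np.arctan2(r,c[2]); print(X,K[:2,2]+K[0,0]*th*c[:2]/r)
E
```

```text
140 [(np.float64(-12.0), np.float64(-6.0), np.float64(-54.0)), (np.float64(-12.0), np.float64(0.0), np.float64(-54.0)), (np.float64(-12.0), np.float64(7.0), np.float64(-54.0))] 0.0156 0.15000513
150 [(np.float64(-12.0), np.float64(-6.0), np.float64(-49.0)), (np.float64(-12.0), np.float64(0.0), np.float64(-49.0)), (np.float64(-12.0), np.float64(7.0), np.float64(-49.0))] 0.0156 0.15146737
160 [(np.float64(-12.0), np.float64(-6.0), np.float64(-44.0)), (np.float64(-13.0), np.float64(0.0), np.float64(-44.0)), (np.float64(-12.0), np.float64(7.0), np.float64(-44.0))] 0.0165 0.15207757
170 [(np.float64(-12.0), np.float64(-6.0), np.float64(-39.0)), (np.float64(-11.0), np.float64(0.0), np.float64(-38.0)), (np.float64(-13.0), np.float64(7.0), np.float64(-39.0))] 0.0149 0.15516847
180 [(np.float64(-12.0), np.float64(-6.0), np.float64(-33.0)), (np.float64(-12.0), np.float64(0.0), np.float64(-33.0)), (np.float64(-12.0), np.float64(7.0), np.float64(-33.0))] 0.0153 0.1563353
190 [(np.float64(-14.0), np.float64(-6.0), np.float64(-28.0)), (np.float64(-13.0), np.float64(0.0), np.float64(-28.0)), (np.fl
[... 2014 characters left out ...]
300 [(np.float64(-83.0), np.float64(-4.0), np.float64(-11.0)), (np.float64(-58.0), np.float64(0.0), np.float64(9.0)), (np.float64(-88.0), np.float64(4.0), np.float64(-15.0))] 0.0616 0.12405014
310 [(np.float64(-85.0), np.float64(-4.0), np.float64(-8.0)), (np.float64(-13.0), np.float64(1.0), np.float64(52.0)), (np.float64(-88.0), np.float64(4.0), np.float64(-10.0))] 0.0164 0.17987534
320 [(np.float64(-87.0), np.float64(-4.0), np.float64(-5.0)), (np.float64(4.0), np.float64(1.0), np.float64(76.0)), (np.float64(-89.0), np.float64(4.0), np.float64(-7.0))] -0.0003 0.20269123
(0, 0, 0) [257.16531833 228.62031267]
(-0.0187, 0, 0) [257.12873753 242.6552218 ]
(-0.04, 0, 0) [257.07698363 262.62879072]
```

```bash
python3 - <<'E'
from h import *
f=np.load('w3.npz');P=f['P']; o=ctrl.get_obs(); R=Rt(o['eef_rot'])
for v in range(214,246,2):
    print(v,[((P[v,u]-o['eef_pos'])@R*1000).round(0).astype(int).tolist() for u in (232,238,244,250,257,264)])
cv2.imwrite('pics/w3z.png',cv2.resize(f['p'][190:330,190:330],None,fx=4,fy=4,interpolation=cv2.INTER_NEAREST))
E
```

```text
214 [[3, -15, -8], [4, -12, -8], [-13, -7, -14], [-12, -4, -14], [-13, 0, -14], [-12, 4, -14]]
216 [[4, -15, -7], [3, -12, -7], [-13, -7, -13], [-14, -4, -14], [-14, 0, -14], [-13, 4, -13]]
218 [[3, -15, -6], [2, -11, -6], [-12, -7, -12], [-12, -4, -12], [-13, 0, -12], [-13, 4, -12]]
220 [[4, -15, -4], [4, -12, -4], [-12, -7, -11], [-13, -4, -11], [-13, 0, -11], [-13, 4, -11]]
222 [[4, -15, -2], [3, -12, -3], [-13, -7, -10], [-13, -4, -10], [-12, 0, -9], [-13, 4, -10]]
224 [[5, -15, -1], [3, -12, -2], [-12, -7, -8], [-11, -4, -8], [-12, 0, -8], [-12, 4, -8]]
226 [[3, -15, 0], [4, -12, 0], [-12, -7, -7], [-11, -4, -7], [-12, 0, -7], [-13, 4, -7]]
228 [[4, -15, 1], [4, -12, 1], [-14, -7, -6], [-12, -4, -6], [-12, 0, -6], [-12, 4, -6]]
230 [[4, -15, 3], [5, -12, 3], [-11, -7, -4], [-24, -4, -10], [-25, 0, -10], [-25, 4, -11]]
232 [[3, -15, 4], [4, -12, 4], [-12, -7, -3], [-29, -3, -11], [-29, 0, -11], [-29, 3, -11]]
234 [[4, -16, 6], [4, -12, 5], [-32, -6, -11], [-31, -3, -11], [-31, 0, -11], [-30, 3, -11]]
236 [[5, -16, 7], [4, -12, 7], [-33, -6, -11], [-33, -3, -11], [-33, 0, -11], [-33, 3, -11]]
238 [[5, -16, 9], [-28, -10, -7], [-36, -6, -11], [-34, -3, -10], [-36, 0, -11], [-34, 3, -10]]
240 [[5, -16, 10], [-30, -9, -7], [-37, -6, -11], [-39, -3, -11], [-38, 0, -11], [-37, 3, -11]]
242 [[-32, -12, -7], [-31, -9, -7], [-39, -6, -11], [-39, -3, -11], [-39, 0, -11], [-40, 3, -11]]
244 [[-33, -12, -6], [-34, -9, -7], [-42, -6, -11], [-42, -3, -11], [-42, 0, -11], [-42, 3, -11]]
```

View pics/w3z.png

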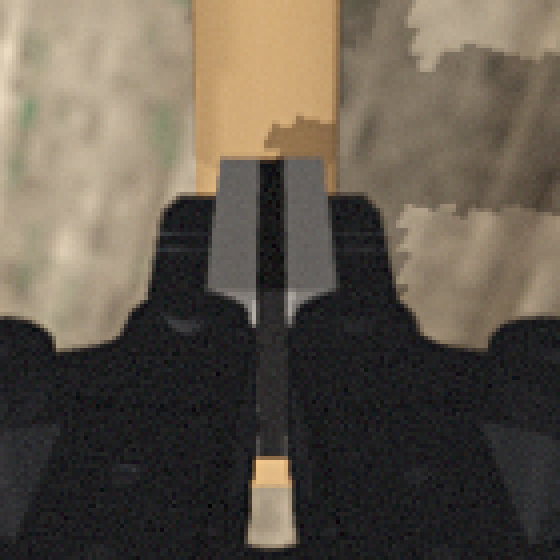

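```bash
python3 - <<'E'
from h import *
P=np.load('s1.npz')['P'].reshape(-1,3)
o=(P-np.array([.4198,.0568,.4158])); k=(abs(o[:,0])<.08)&(abs(o[:,1])<.03)&(o[:,2]>-.1)&(o[:,2]<.08); print(np.histogram(o[k][:,2],bins=np.arange(-.1,.08,.01)))
for t in ('w1','w2'):
    f=np.load(t+'.npz');P=f['P']; 
    pos,yaw=([.4198,.0568,.4158],-.007) if t=='w1' else ([.5425,-.0454,.1772],.264)
    h=P[...,2]-pos[2]; m=(f['d']>0)&(f['d']<.2)&(h>-.05)
    v,u=np.where(m); print(t,np.sort(h[m])[:400:40].round(4), v.min())
look('scene','s3')
P=np.load('s3.npz')['P'].reshape(-1,3); o=(P-ctrl.get_obs()['eef_pos']); k=(abs(o[:,0])<.03)&(abs(o[:,1])<.015)&(o[:,2]>-.1)&(o[:,2]<.08); print(np.histogram(o[k][:,2],bins=np.arange(-.02,.08,.005)))
E
```

```text
(array([ 0,  0,  0,  0,  0,  0,  0,  0,  0,  0,  0,  0,  0, 25, 59, 64, 66]), array([-1.00000000e-01, -9.00000000e-02, -8.00000000e-02, -7.00000000e-02,
       -6.00000000e-02, -5.00000000e-02, -4.00000000e-02, -3.00000000e-02,
       -2.00000000e-02, -1.00000000e-02, -5.55111512e-17,  1.00000000e-02,
        2.00000000e-02,  3.00000000e-02,  4.00000000e-02,  5.00000000e-02,
        6.00000000e-02,  7.00000000e-02]))
w1 [0.0326 0.0347 0.0356 0.0365 0.0372 0.0378 0.0384 0.0389 0.0395 0.0401] 238
w2 [-0.0351 -0.0314 -0.0299 -0.0286 -0.0274 -0.0265 -0.0258 -0.0249 -0.024
 -0.0232] 150
(array([ 0,  0,  4, 38, 16, 10, 25, 16,  1,  8,  8, 10,  8,  6,  6,  0,  1,
        3,  3]), array([-2.00000000e-02, -1.50000000e-02, -1.00000000e-02, -5.00000000e-03,
        3.46944695e-18,  5.00000000e-03,  1.00000000e-02,  1.50000000e-02,
        2.00000000e-02,  2.50000000e-02,  3.00000000e-02,  3.50000000e-02,
        4.00000000e-02,  4.50000000e-02,  5.00000000e-02,  5.50000000e-02,
        6.00000000e-02,  6.50000000e-02,  7.00000000e-02,  7.50000000e-02]))
```

```bash
python3 - <<'E'
import cv2
im=cv2.imread('pics/s3.png'); cv2.imwrite('pics/s3z.png',cv2.resize(im[150:290,230:400],None,fx=4,fy=4,interpolation=cv2.INTER_NEAREST))
E
```

```text
(no output)
```

View pics/s3z.png

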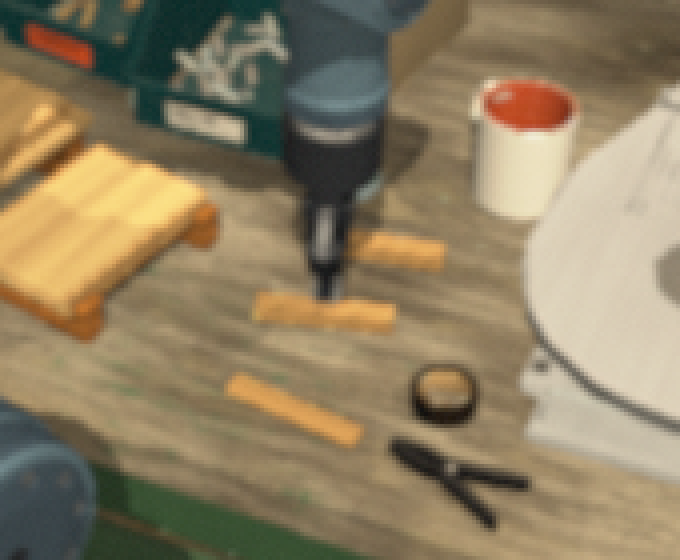

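The shut finger tips actually sit about 24 mm behind the reported TCP: the fingers are above the stick, and two cameras agree. I'll compensate by working with TCP z around -0.020.

```bash
python3 -m creep '0.6 -0.5 0 0 0 0 0; 0.6 0 0 0 0 0 0; 0.6 0 0 0 0 0 0;0.6 1.2 0 0 0 0 0;0.6 1 0 0 0 0 0;0.6 0.6 0 0 0 0 0;0.6 0 0 0 0 0 0'
python3 - <<'E'
from h import *
plan((.5355,-.040,-.02),.276)
E
```

```text
time_s: 6.32
eef_pos: [0.5354, -0.0401, -0.0219]
eef_rot: [0.565, 0.427, 0.563, -0.426]
wrist_force: [-0.3, 0.3, 0.6]
opening: 0.601
t 6.33 pos [ 0.5354 -0.0401 -0.0219] yaw(y) 0.276 open 0.601 F [-0.3  0.3  0.6]
shift cm [-0.19  0.01 -0.01] turn [-0.    -0.    -0.003] q [-0.3   0.43  1.84  0.    0.88 -0.57]
```

```bash
python3 -m creep '0.6 -0.2 0 0 0 0 0; 0 0 0 0 0 0 0; 0 0 0 0 0 0 0; 0 0 0 0 0 0 0; 0 0 0 0 0 0 0'
python3 - <<'E'
from h import *
plan((.5355,-.040,-.02),.276)
E
```

```text
time_s: 6.95
eef_pos: [0.5363, -0.0404, -0.0187]
eef_rot: [0.565, 0.427, 0.563, -0.426]
wrist_force: [-0.4, -0.4, -0.2]
opening: 0.219
t 6.95 pos [ 0.5363 -0.0404 -0.0187] yaw(y) 0.276 open 0.219 F [-0.4 -0.4 -0.2]
shift cm [ 0.13 -0.07 -0.06] turn [-0.     0.001 -0.004] q [-0.3   0.42  1.84  0.    0.88 -0.57]
```

Gripped at opening 0.219. Next: lift, turn and look again.

```bash
python3 -m creep '0 -4 0 0 0 0 0; 0 -5 0 0 0.166 0 0; 0 -5 0 0 0.166 0 0; 0 -4 0 0 0.168 0 0; 0 0 0 0 0 0 0'
python3 - <<'E'
from h import *
p,d,P=look('wrist','w4')
rectfit(P,(.52,.17),(.12,.12),(.0395,.0445),'lower')
plan((.469,.181,.12),-.223)
E
```

```text
time_s: 7.58
eef_pos: [0.5344, -0.0401, 0.1655]
eef_rot: [0.436, 0.557, 0.437, -0.556]
wrist_force: [0.7, -0.1, -1.0]
opening: 0.212
lower n 6536 ctr [519.9 136. ] size [ 52.2 180.3] long-axis deg 166.9 z med 0.0419
t 7.62 pos [ 0.5331 -0.0398  0.1635] yaw(y) -0.239 open 0.213 F [ 0.2  0.3 -1.3]
shift cm [  4.41 -11.43 -19.93] turn [-0.016 -0.002  0.002] q [-0.3   0.14  1.75  0.    1.25 -0.06]
```

View pics/w4.png

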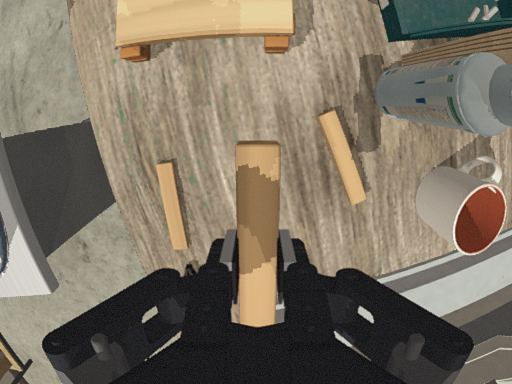

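```bash
python3 -m creep '0 0 -2.8 -5 -0.012 0 0; 0 0 -2.8 -5 0 0 0; 0 0 -2.8 -5 0 0 0; 0 0 -2.8 -5 0 0 0; 0 0 0 0 0 0 0'
python3 - <<'E'
from h import *
plan((.4692,.1821,.0245),-.227)
p,d,P=look('wrist','w5')
plan((.4692,.1821,.0245),-.227)
rectfit(P,(.54,.32),(.16,.13),(.074,.083),'upper')
E
```

```text
time_s: 8.25
eef_pos: [0.462, 0.1852, 0.1553]
eef_rot: [-0.438, -0.548, -0.446, 0.556]
wrist_force: [0.4, -0.7, -0.5]
opening: 0.216
t 8.25 pos [0.462  0.1852 0.1553] yaw(y) -0.221 open 0.216 F [ 0.4 -0.7 -0.5]
shift cm [13.07  0.97  0.12] turn [0.006 0.002 0.016] q [0.14 0.08 1.84 0.   1.24 0.36]
t 8.30 pos [0.4627 0.1835 0.1552] yaw(y) -0.223 open 0.214 F [-1.1 -0.2 -0.7]
shift cm [13.06  0.86 -0.04] turn [0.004 0.002 0.015] q [0.14 0.08 1.84 0.   1.24 0.36]
upper n 19326 ctr [549.9 299. ] size [ 94.1 180.4] long-axis deg 168.1 z med 0.0784
```

View pics/w5.png

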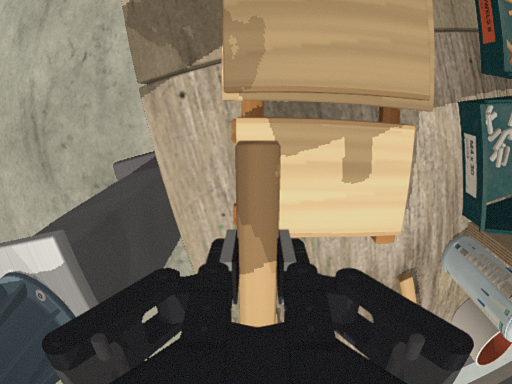

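```bash
python3 -m creep '0 4 0.5 0 0 0 0.015; 0 4 0.4 0 0 0 0; 0 2 0.3 0 0 0 0; 0 0 0 0 0 0 0'
python3 - <<'E'
from h import *
plan((.4692,.1821,.0245),-.227)
E
```

```text
time_s: 8.8
eef_pos: [0.4737, 0.1755, 0.0491]
eef_rot: [-0.441, -0.55, -0.441, 0.555]
wrist_force: [-0.4, 0.3, 0.2]
opening: 0.22
t 8.80 pos [0.4737 0.1755 0.0491] yaw(y) -0.224 open 0.220 F [-0.4  0.3  0.2]
shift cm [ 2.46 -0.57 -0.56] turn [0.003 0.006 0.004] q [ 0.12  0.25  1.9  -0.    1.01  0.35]
```

```bash
python3 -m creep '0 1.2 -0.6 -0.6 0 0.006 0.004; 0 0.6 -0.1 -0.1 0 0 0; 0 0.2 0 0 0 0 0; 0 0 0 0 0 0 0'
python3 - <<'E'
from h import *
plan((.4692,.1821,.0245),-.227)
E
```

```text
time_s: 9.3
eef_pos: [0.4694, 0.1833, 0.0293]
eef_rot: [0.441, 0.554, 0.44, -0.552]
wrist_force: [-0.6, 0.3, -0.3]
opening: 0.217
t 9.30 pos [0.4694 0.1833 0.0293] yaw(y) -0.224 open 0.217 F [-0.6  0.3 -0.3]
shift cm [0.48 0.01 0.13] turn [ 0.003 -0.001 -0.003] q [0.14 0.27 1.91 0.   0.95 0.36]
```

```bash
python3 -m creep '0 0.4 0 0.1 0 0 0; 0 0.1 0 0 0 0 0; 0 0 0 0 0 0 0'
python3 - <<'E'
from h import *
plan((.4692,.1821,.0235),-.227)
E
```

```text
time_s: 9.68
eef_pos: [0.4701, 0.1825, 0.025]
eef_rot: [0.442, 0.554, 0.44, -0.551]
wrist_force: [0.0, -0.7, -0.9]
opening: 0.218
t 9.68 pos [0.4701 0.1825 0.025 ] yaw(y) -0.224 open 0.218 F [ 0.  -0.7 -0.9]
shift cm [ 0.15 -0.08  0.06] turn [ 0.003 -0.002 -0.005] q [0.13 0.28 1.92 0.   0.94 0.36]
```

```bash
python3 -m creep '0 0.15 0 0 0 0 0; 0 0 0 0 0 0 0'
python3 -m creep '0.5 0 0 0 0 0 0; 0.5 0 0 0 0 0 0; 0.5 -4 0 0 0 0 0; 0.5 -4 0 0 0 0 0; 0.5 -4 0 0 0 0 0; 0.6 0 0 0 0 0 0'
python3 - <<'E'
from h import *
p,d,P=look('wrist','w6')
rectfit(P,(.47,.18),(.05,.075),(.05,.065),'stick')
plan((.62,-.072,.1),.183)
E
```

```text
time_s: 9.93
eef_pos: [0.4702, 0.1825, 0.0235]
eef_rot: [0.442, 0.554, 0.44, -0.551]
wrist_force: [-0.2, 0.1, -0.3]
opening: 0.217
time_s: 10.68
eef_pos: [0.4692, 0.1823, 0.1466]
eef_rot: [0.442, 0.554, 0.44, -0.551]
wrist_force: [0.8, 0.3, 0.2]
opening: 0.599
stick n 2679 ctr [470.6 182.9] size [ 20.  109.8] long-axis deg 76.8 z med 0.0579
t 10.72 pos [0.4678 0.1821 0.1446] yaw(y) -0.224 open 0.601 F [ 0.2  0.1 -1.4]
shift cm [ 4.47 20.49 21.39] turn [-0.407 -0.    -0.001] q [0.13 0.09 1.85 0.   1.2  0.36]
```

View pics/w6.png

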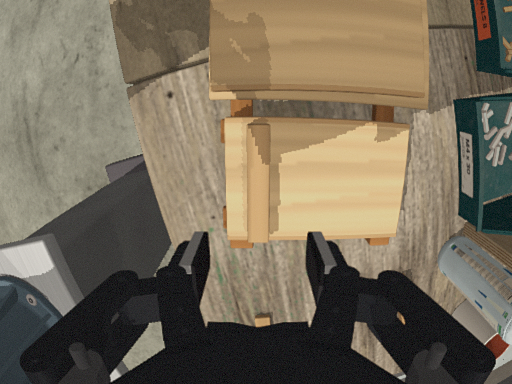

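Stick 1 lies where it should, at (470.6, 182.9) mm and 76.8°. Now the far stick, gripped off-centre away from the bottle.

```bash
python3 -m creep '0.5 -2 0.7 3 -0.14 0 0; 0.5 0 1.2 5 -0.14 0 0; 0.5 0 2 5.5 -0.127 0 0; 0.5 0 0 5.5 0 0 0; 0.5 0 0 5.5 0 0 0;0.5 0 0 0 0 0 0'
python3 - <<'E'
from h import *
plan((.6347,-.0674,.1),.185)
E
```

```text
time_s: 11.48
eef_pos: [0.5169, -0.0668, 0.1555]
eef_rot: [0.543, 0.446, 0.551, -0.45]
wrist_force: [0.2, 0.6, -0.7]
opening: 0.5
t 11.47 pos [ 0.5169 -0.0668  0.1555] yaw(y) 0.199 open 0.500 F [ 0.2  0.6 -0.7]
shift cm [ 5.4  11.6   2.42] turn [ 0.014 -0.005  0.012] q [-0.36  0.13  1.78 -0.    1.24 -0.55]
```

```bash
python3 -m creep '0.5 2 4 1 0.014 -0.005 0.012; 0.5 2 4 0.8 0 0 0; 0.5 1 3.4 0.5 0 0 0; 0.5 0 0 0 0 0 0'
python3 - <<'E'
from h import *
p,d,P=look('wrist','w7')
rectfit(P,(.63,-.047),(.045,.085),(.007,.022),'far')
plan((.6347,-.0674,-.019),.185)
E
```

```text
time_s: 11.98
eef_pos: [0.6313, -0.0641, 0.0966]
eef_rot: [0.54, 0.451, 0.547, -0.453]
wrist_force: [-0.1, 0.4, 0.2]
opening: 0.504
far n 2959 ctr [631.4 -47.7] size [ 20.  108.8] long-axis deg 100.2 z med 0.0159
t 12.03 pos [ 0.6301 -0.064   0.0968] yaw(y) 0.184 open 0.502 F [-0.7 -0.1 -0.6]
shift cm [11.57  0.49  0.5 ] turn [-0.001 -0.007  0.009] q [-0.29  0.43  1.53  0.    1.19 -0.47]
```

View pics/w7.png

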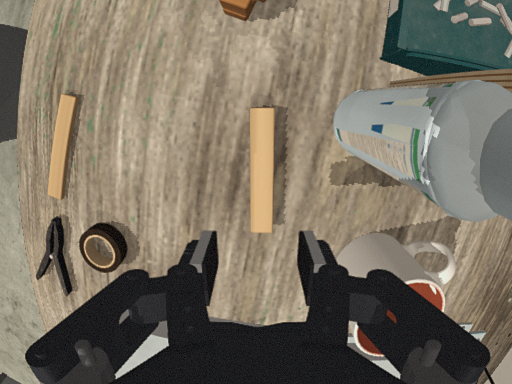

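```bash
python3 -m creep '0.5 4 0.5 0.4 0 -0.007 0.009; 0.5 3 0.1 0.2 0 0 0; 0.5 2 0 0 0 0 0; 0.5 0 0 0 0 0 0'
python3 - <<'E'
from h import *
plan((.6350,-.0674,-.019),.18)
E
```

```text
time_s: 12.52
eef_pos: [0.633, -0.0657, 0.005]
eef_rot: [0.544, 0.451, 0.545, -0.452]
wrist_force: [0.3, -0.9, -0.1]
opening: 0.497
t 12.53 pos [ 0.633  -0.0657  0.005 ] yaw(y) 0.186 open 0.497 F [ 0.3 -0.9 -0.1]
shift cm [2.4  0.17 0.2 ] turn [ 0.006 -0.001  0.002] q [-0.29  0.56  1.56 -0.    1.03 -0.48]
```

```bash
python3 -m creep '0.5 1.2 0.2 0.2 0 0 0; 0.5 0.8 0 0 0 0 0; 0.5 0.2 0 0 0 0 0; 0.5 0 0 0 0 0 0'
python3 - <<'E'
from h import *
plan((.6350,-.0674,-.019),.18)
E
```

```text
time_s: 13.02
eef_pos: [0.6374, -0.0679, -0.0151]
eef_rot: [0.545, 0.452, 0.543, -0.451]
wrist_force: [-0.5, -0.8, -0.1]
opening: 0.501
t 13.03 pos [ 0.6374 -0.0679 -0.0151] yaw(y) 0.186 open 0.501 F [-0.5 -0.8 -0.1]
shift cm [ 0.39 -0.23 -0.09] turn [ 0.006  0.002 -0.002] q [-0.29  0.59  1.56 -0.    0.99 -0.48]
```

```bash
python3 -m creep '0.5 0.35 -0.2 -0.1 0 0 0; 0 0 0 0 0 0 0; 0 0 0 0 0 0 0; 0 0 0 0 0 0 0; 0 0 0 0 0 0 0'
python3 - <<'E'
from h import *
plan((.6350,-.0674,-.019),.18)
E
```

```text
time_s: 13.65
eef_pos: [0.636, -0.0674, -0.0177]
eef_rot: [0.546, 0.452, 0.543, -0.451]
wrist_force: [0.3, 0.1, 0.2]
opening: 0.214
t 13.65 pos [ 0.636  -0.0674 -0.0177] yaw(y) 0.186 open 0.214 F [0.3 0.1 0.2]
shift cm [ 0.13 -0.1  -0.02] turn [ 0.006  0.002 -0.004] q [-0.29  0.59  1.56 -0.    0.98 -0.48]
```

```bash
python3 -m creep '0 -4 0 0 0 0 0; 0 -5 0 0 0 0 0; 0 -5 0 0 0 0 0; 0 -4 -2 0 0 0 0; 0 0 -4 -1 0.137 0 0; 0 0 -2 -4 0.137 0 0; 0 0 -1 -5 0.137 0 0; 0 0 0 0 0 0 0'
python3 - <<'E'
from h import *
plan((.5815,.1354,.12),-.227)
E
```

```text
time_s: 14.65
eef_pos: [0.5443, 0.0225, 0.1672]
eef_rot: [0.438, 0.557, 0.435, -0.556]
wrist_force: [0.2, -0.5, -1.1]
opening: 0.215
t 14.65 pos [0.5443 0.0225 0.1672] yaw(y) -0.240 open 0.215 F [ 0.2 -0.5 -1.1]
shift cm [  4.71   0.91 -11.86] turn [-0.013  0.001 -0.004] q [-0.18  0.15  1.73 -0.    1.25  0.06]
```

```bash
python3 -m creep '0 2 0.3 -5 -0.013 0 0; 0 2 0.3 -4.5 0 0 0; 0 0 0 -2 0 0 0; 0 0 0 0 0 0 0'
python3 - <<'E'
from h import *
p,d,P=look('wrist','w8')
plan((.5815,.1354,.0255),-.227)
o=ctrl.get_obs(); rectfit(P,o['eef_pos'][:2],(.06,.09),(o['eef_pos'][2]+.025,o['eef_pos'][2]+.040),'held')
E
```

```text
time_s: 15.15
eef_pos: [0.5795, 0.1326, 0.1273]
eef_rot: [0.443, 0.554, 0.438, -0.552]
wrist_force: [-1.0, -0.3, -1.3]
opening: 0.215
t 15.20 pos [0.5792 0.1318 0.1271] yaw(y) -0.225 open 0.216 F [-0.1 -0.1 -0.2]
shift cm [10.16  0.07 -0.44] turn [ 0.002  0.003 -0.007] q [ 0.03  0.3   1.63 -0.01  1.2   0.25]
held n 9374 ctr [581.2 152.2] size [ 44.8 109.9] long-axis deg 88.5 z med 0.1609
```

View pics/w8.png

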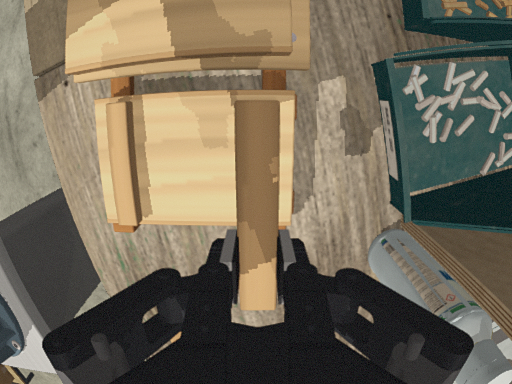

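```bash
python3 -m creep '0 4 0.1 -0.4 0 0 -0.007; 0 3 0 -0.1 0 0 0; 0 1 0 0 0 0 0; 0 0 0 0 0 0 0'
python3 - <<'E'
from h import *
plan((.5815,.1354,.0255),-.227)
E
```

```text
time_s: 15.7
eef_pos: [0.5848, 0.1299, 0.0497]
eef_rot: [0.442, 0.554, 0.437, -0.554]
wrist_force: [-0.5, 0.5, -0.8]
opening: 0.212
t 15.70 pos [0.5848 0.1299 0.0497] yaw(y) -0.229 open 0.212 F [-0.5  0.5 -0.8]
shift cm [ 2.42 -0.46 -0.47] turn [-0.002  0.004 -0.006] q [ 0.02  0.42  1.66 -0.01  1.06  0.26]
```

```bash
python3 -m creep '0 1.0 -0.5 -0.5 0 0.004 -0.006; 0 0.8 -0.1 -0.1 0 0 0; 0 0.4 0 0 0 0 0; 0 0 0 0 0 0 0'
python3 - <<'E'
from h import *
plan((.5815,.1354,.0255),-.227)
E
```

```text
time_s: 16.2
eef_pos: [0.5822, 0.1371, 0.0294]
eef_rot: [0.44, 0.556, 0.439, -0.553]
wrist_force: [-0.0, 0.5, -0.4]
opening: 0.217
t 16.20 pos [0.5822 0.1371 0.0294] yaw(y) -0.230 open 0.217 F [-0.   0.5 -0.4]
shift cm [ 0.39 -0.03  0.18] turn [-0.003 -0.002 -0.005] q [0.03 0.45 1.67 0.   1.02 0.26]
```

```bash
python3 -m creep '0 0.3 0 0.1 0 0 0; 0 0.15 0 0 0 0 0; 0 0 0 0 0 0 0'
python3 - <<'E'
from h import *
plan((.5815,.1354,.0245),-.227)
E
```

```text
time_s: 16.58
eef_pos: [0.5824, 0.1361, 0.0251]
eef_rot: [0.441, 0.556, 0.438, -0.552]
wrist_force: [0.4, 0.9, 0.0]
opening: 0.216
t 16.57 pos [0.5824 0.1361 0.0251] yaw(y) -0.229 open 0.216 F [0.4 0.9 0. ]
shift cm [ 0.06 -0.07  0.09] turn [-0.002 -0.002 -0.005] q [0.03 0.45 1.67 0.   1.01 0.26]
```

```bash
python3 -m creep '0 0.1 0 0 0 0 0; 0.5 0 0 0 0 0 0; 0.5 0 0 0 0 0 0; 0.5 -4 0 0 0 0 0; 0.5 -5 0 0 0 0 0; 0.5 -5 0 0 0 0 0; 0.5 -5 -2 -1 0 0 0; 0 -5 -2 -2 0 0 0; 0 0 0 -4 0 0 0; 0 0 0 0 0 0 0'
python3 - <<'E'
from h import *
p,d,P=look('wrist','w9')
rectfit(P,(.47,.18),(.05,.075),(.051,.065),'stickL')
rectfit(P,(.586,.155),(.05,.075),(.051,.065),'stickR')
rectfit(P,(.52,.17),(.12,.12),(.0395,.0445),'lower')
rectfit(P,(.55,.31),(.16,.13),(.074,.083),'upper')
rectfit(P,(.55,.31),(.16,.13),(.056,.064),'ledge')
plan((.57,.45,.2),0)
E
```

```text
time_s: 17.82
eef_pos: [0.5574, 0.2147, 0.2731]
eef_rot: [0.44, 0.557, 0.438, -0.552]
wrist_force: [0.1, -0.2, 0.2]
opening: -0.001
stickL n 1160 ctr [470.9 183.1] size [ 21.  110.9] long-axis deg 77.0 z med 0.0578
stickR n 1171 ctr [587.4 156.1] size [ 20.4 108.7] long-axis deg 77.1 z med 0.0579
lower n 7754 ctr [528.  170.5] size [120.2 179.5] long-axis deg 167.1 z med 0.0420
upper n 14286 ctr [552.6 312.2] size [121.1 180.9] long-axis deg 168.0 z med 0.0784
ledge n 1747 ctr [560.1 306.9] size [130.4 198.9] long-axis deg 166.6 z med 0.0603
t 17.88 pos [0.5577 0.2136 0.2736] yaw(y) -0.232 open 0.002 F [ 0.9 -0.8  0.4]
shift cm [  7.41  -4.3  -23.26] turn [-0.232 -0.003 -0.008] q [0.17 0.18 1.48 0.   1.47 0.4 ]
```

View pics/w9.png

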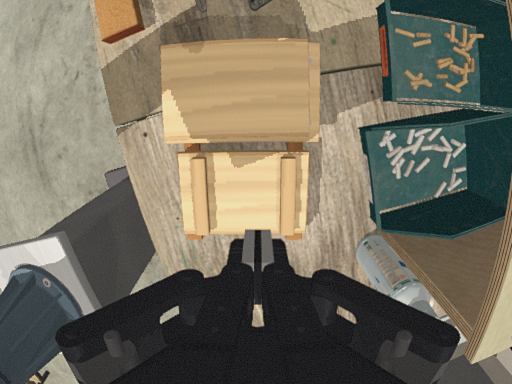

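Both sticks are in place, at -58.5 and +61.1 mm along the lower panel and within 1 mm across. The upper panel still has to go -143.6 mm in y', +7.6 mm in x' and -0.9° in yaw. I'll push its back edge with both open fingers.

```bash
python3 - <<'E'
from h import *
for t in ('w9','w5'):
    P=np.load(t+'.npz')['P'];d=np.load(t+'.npz')['d']
    m=(P[...,0]>.45)&(P[...,0]<.85)&(P[...,1]>.33)&(P[...,1]<.52)&(P[...,2]>.03)&(P[...,2]<.3)
    X=P[m]
    for y in np.arange(.33,.52,.03):
        s=X[(abs(X[:,1]-y)<.015)&(X[:,0]>.62)]; print(t,round(y,2),len(s), s[:,0].min().round(3) if len(s) else None)
E
python3 -m creep '1 0 0 -5 0 0 0; 1 0 0 -5 0 0 0; 1 2 0 -5 0 0 0; 1 2 0 -4 0 0 0; 1 0 0 0 0 0 0'
python3 - <<'E'
from h import *
plan((.5719,.3965,.031),-.225)
E
```

```text
w9 0.33 577 0.62
w9 0.36 532 0.62
w9 0.39 438 0.777
w9 0.42 0 None
w9 0.45 0 None
w9 0.48 0 None
w9 0.51 0 None
w5 0.33 173 0.66
w5 0.36 15 0.814
w5 0.39 0 None
w5 0.42 0 None
w5 0.45 0 None
w5 0.48 0 None
w5 0.51 0 None
time_s: 18.5
eef_pos: [0.6042, 0.3964, 0.2292]
eef_rot: [0.439, 0.556, 0.435, -0.556]
wrist_force: [0.6, -0.2, -0.3]
opening: 0.998
t 18.50 pos [0.6042 0.3964 0.2292] yaw(y) -0.239 open 0.998 F [ 0.6 -0.2 -0.3]
shift cm [19.81 -3.24  0.71] turn [-0.014  0.003 -0.005] q [ 0.42  0.49  1.17 -0.    1.48  0.66]
```

```bash
python3 -m creep '1 3 -1.8 0 -0.014 0.003 -0.005; 1 4 -1.2 0.2 0 0 0; 1 3 -0.2 0 0 0 0; 1 0 0 0 0 0 0'
python3 - <<'E'
from h import *
p,d,P=look('wrist','w10')
plan((.5719,.3965,.031),-.225)
look('side','d10')
E
```

```text
time_s: 19.0
eef_pos: [0.5738, 0.395, 0.1274]
eef_rot: [-0.44, -0.553, -0.439, 0.554]
wrist_force: [0.5, -0.4, 0.0]
opening: 1.004
t 19.05 pos [0.5752 0.3956 0.1295] yaw(y) -0.229 open 1.005 F [-0.3  0.4  0.6]
shift cm [ 9.84 -0.37 -0.02] turn [-0.004  0.    -0.003] q [ 0.43  0.52  1.33 -0.    1.29  0.66]
```

View pics/w10.png

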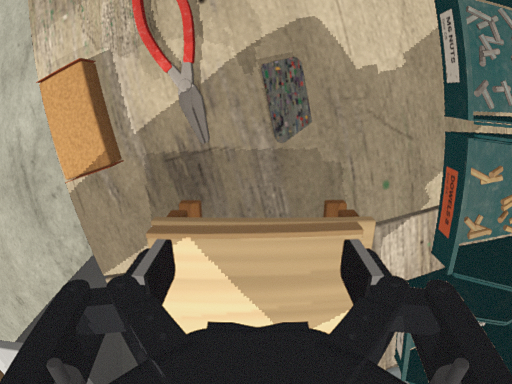

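View pics/d10.png

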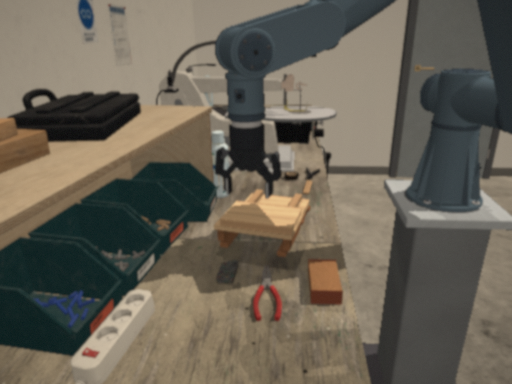

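```bash
python3 - <<'E'
from h import *
f=np.load('w10.npz');P=f['P']; C=np.array([.528,.1705]); X=np.array([.975,-.223]);Y=np.array([.223,.975])
Q=P[...,:2]-C; x=Q@X;y=Q@Y;z=P[...,2]
m=(z>.074)&(z<.083)&(abs(x)<.15)&(y>.1)&(y<.3); print('panel top y max',np.percentile(y[m],[50,95,99,99.9]),'x',np.percentile(x[m],[.2,99.8]))
m=(z>.055)&(z<.066)&(abs(x)<.15)&(y>.1)&(y<.3); print('ledge y max',np.percentile(y[m],[50,99,99.9]))
o=ctrl.get_obs(); q=o['eef_pos'][:2]-C; print('tcp',q@X,q@Y)
m=(f['d']>0)&(f['d']<.2); h=(P-o['eef_pos'])@Rt(o['eef_rot']); hh=h[m]
k=hh[:,0]>-.06; print('tool pts near tips: x',np.sort(hh[k][:,0])[-5:].round(4),'z min',np.sort(hh[k][:,2])[:3].round(4),'y',hh[k][:,1].min(),hh[k][:,1].max())
E
```

```text
panel top y max [0.16131341 0.2022522  0.20435782 0.20525139] x [-0.09566306  0.07993808]
ledge y max [0.20418502 0.20593625 0.20611026]
tcp -0.0032925739480847253 0.23106919352969094
tool pts near tips: x [0.08   0.0853 0.0857 0.0858 0.086 ] z min [-0.1884 -0.1869 -0.186 ] y -0.05833953625127225 0.23232565169829783
```

```bash
python3 -m creep '1 3 -0.3 0 -0.004 0 -0.003; 1 3 -0.1 0 0 0 0; 1 1.5 0 0 0 0 0; 1 0 0 0 0 0 0'
python3 - <<'E'
from h import *
plan((.5719,.3965,.031),-.225)
E
```

```text
time_s: 19.6
eef_pos: [0.5807, 0.3982, 0.0654]
eef_rot: [0.442, 0.56, 0.438, -0.547]
wrist_force: [0.7, 0.3, 1.0]
opening: 1.001
t 19.60 pos [0.5807 0.3982 0.0654] yaw(y) -0.227 open 1.001 F [0.7 0.3 1. ]
shift cm [ 3.43 -0.88  0.4 ] turn [-0.002 -0.011 -0.016] q [ 0.43  0.59  1.37 -0.    1.17  0.66]
```

```bash
python3 -m creep '1 1.5 -0.8 0.3 0 -0.011 -0.016; 1 1.2 -0.3 0 0 0 0; 1 0.5 0 0 0 0 0; 1 0 0 0 0 0 0'
python3 - <<'E'
from h import *
plan((.5719,.3965,.031),-.225)
look('side','d11'); look('wrist','w11')
f=np.load('w11.npz');P=f['P'];o=ctrl.get_obs()
h=P[...,2]; m=(f['d']>0)&(f['d']<.175); m[:, :]&=True
t=(P-o['eef_pos'])@Rt(o['eef_rot']); k=(abs(abs(t[...,1])-.045)<.02)&(abs(t[...,2])<.015)&(t[...,0]>-.06)&(t[...,0]<-.01)&m
print('tips z', np.sort(P[k][:,2])[:50:10], k.sum())
E
```

```text
time_s: 20.1
eef_pos: [0.5708, 0.3987, 0.0345]
eef_rot: [0.44, 0.554, 0.44, -0.552]
wrist_force: [0.1, 0.2, 0.0]
opening: 1.001
t 20.10 pos [0.5708 0.3987 0.0345] yaw(y) -0.227 open 1.001 F [0.1 0.2 0. ]
shift cm [0.35 0.16 0.19] turn [-0.002 -0.002 -0.002] q [0.44 0.62 1.39 0.   1.13 0.67]
tips z [0.06728314 0.06868595 0.06885288 0.06918119 0.06935077] 2508
```

View pics/w11.png

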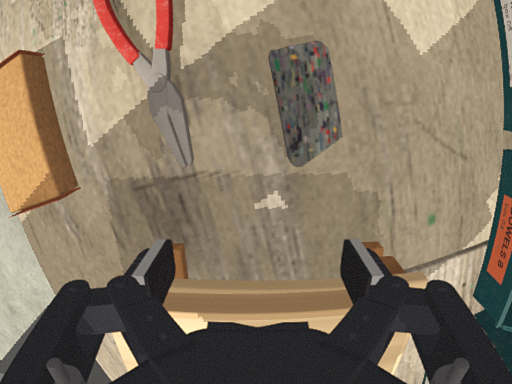

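View pics/d11.png

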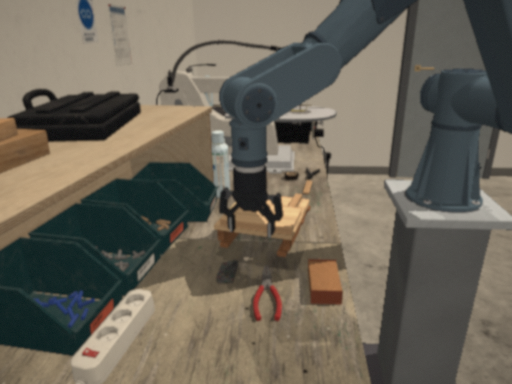

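```bash
python3 -m creep '1 0.2 0.1 0.5 0 0 0; 1 0 0 1 0 0 0; 1 0 0 1 0 0 0; 1 0 0.05 1 0 0 0;1 0 0.05 1 0 0 0;1 0 0 0 0 0 0'
cat >> h.py <<'E'
C=np.array([.528,.1705]); XA=np.array([.975,-.223]);YA=np.array([.223,.975])
def st():
    o=ctrl.get_obs(); q=o['eef_pos'][:2]-C; R=Rt(o['eef_rot'])
    print('t %.2f tcp x %.4f y %.4f z %.4f yaw %.3f tilt %s F %s'%(o['time_s'],q@XA,q@YA,o['eef_pos'][2],np.arctan2(R[1,1],R[0,1]),(R[:2,0]).round(3),o['wrist_force'].round(1)))
E
python3 -c "
from h import *
st()"
```

```text
time_s: 20.95
eef_pos: [0.5631, 0.3512, 0.034]
eef_rot: [0.44, 0.556, 0.44, -0.552]
wrist_force: [0.7, 0.1, 0.0]
opening: 0.993
t 20.95 tcp x -0.0060 y 0.1840 z 0.0340 yaw -0.228 tilt [0.005 0.003] F [0.7 0.1 0. ]
```

```bash
python3 - <<'E'
from h import *
for n in('scene','side'):
    look(n,n+'12'); f=np.load(n+'12.npz'); im=f['p']; 
    im=im[140:260,170:310] if n=='scene' else im[160:270,190:330]
    cv2.imwrite(f'pics/{n}12z.png',cv2.resize(im,None,fx=4,fy=4))
    P=f['P'];z=P[...,2];Q=P[...,:2]-C;x=Q@XA;y=Q@YA
    m=(z>.075)&(z<.088)&(abs(x)<.13)&(y>-.05)&(y<.21); print(n,m.sum(),'x',np.percentile(x[m],[1,99]),'y',np.percentile(y[m],[1,99]),np.median(z[m]))
E
```

```text
scene 1182 x [-0.0972933   0.08047178] y [0.04935409 0.18369028] 0.07994989330033647
side 990 x [-0.09951967  0.07613468] y [0.05658047 0.19497598] 0.07977062518281341
```

View pics/scene12z.png

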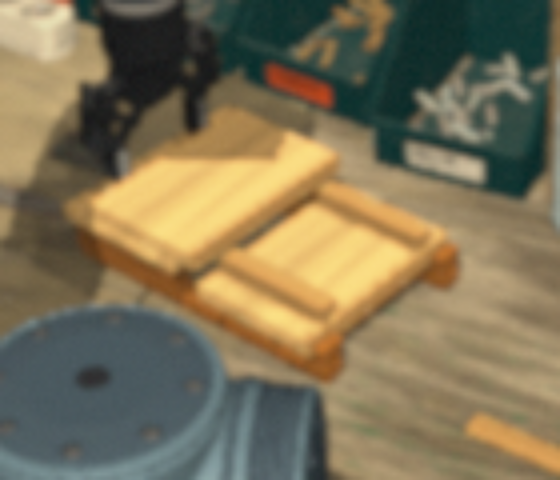

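View pics/side12z.png

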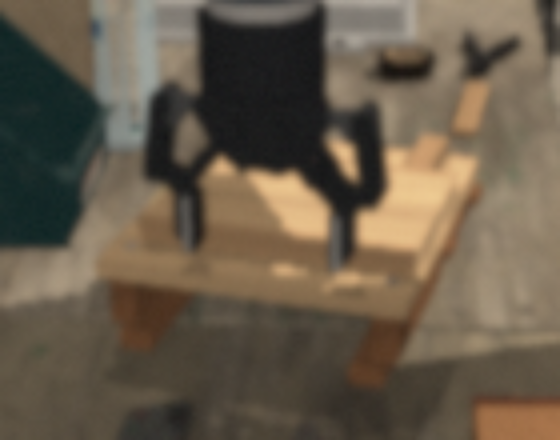

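The panel's leading edge is now about 52 mm from the lower panel's middle, so it's following the fingers. I'll keep pushing.

```bash
python3 -m creep '1 0.1 0.07 1 0 0 0; 1 0 0.07 1 0 0 0; 1 0 0.07 1 0 0 0; 1 0 0.07 1 0 0 0;1 0 0.07 1 0 0 0;1 0 0 0 0 0 0'
python3 - <<'E'
from h import *
st()
for n in('scene',):
    look(n,n+'13'); f=np.load(n+'13.npz'); im=f['p']; 
    im=im[140:260,170:310]
    cv2.imwrite(f'pics/{n}13z.png',cv2.resize(im,None,fx=4,fy=4))
    P=f['P'];z=P[...,2];Q=P[...,:2]-C;x=Q@XA;y=Q@YA
    m=(z>.072)&(z<.088)&(abs(x)<.13)&(y>-.08)&(y<.21); print(n,m.sum(),'x',np.percentile(x[m],[1,99]),'y',np.percentile(y[m],[1,99]),np.median(z[m]))
E
```

```text
time_s: 21.8
eef_pos: [0.5555, 0.2999, 0.0335]
eef_rot: [0.44, 0.556, 0.44, -0.55]
wrist_force: [0.7, 0.1, 0.1]
opening: 1.0
t 21.80 tcp x -0.0020 y 0.1323 z 0.0335 yaw -0.227 tilt [0.007 0.004] F [0.7 0.1 0.1]
scene 1304 x [-0.09366355  0.08459034] y [-0.0021396   0.13228488] 0.0792853215341193
```

View pics/scene13z.png

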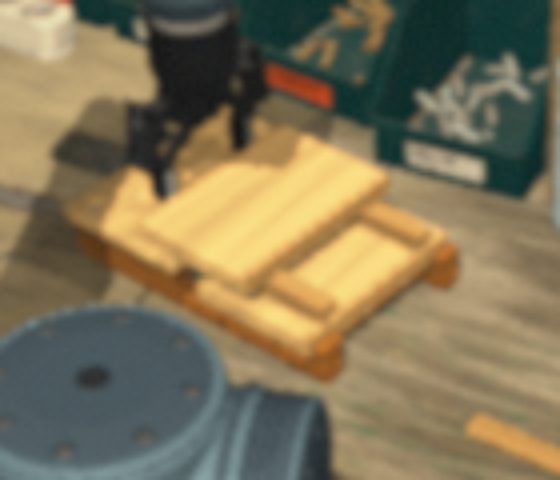

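```bash
python3 -m creep '1 0.1 0.09 1 0 0 0; 1 0 0.09 1 0 0 0; 1 0 0.09 1 0 0 0; 1 0 0.09 1 0 0 0;1 0 0.09 0.8 0 0 0;1 0 0 0 0 0 0'
python3 - <<'E'
from h import *
st()
for n in('scene',):
    look(n,n+'14'); f=np.load(n+'14.npz'); im=f['p']; 
    im=im[140:260,170:310]
    cv2.imwrite(f'pics/{n}14z.png',cv2.resize(im,None,fx=4,fy=4))
    P=f['P'];z=P[...,2];Q=P[...,:2]-C;x=Q@XA;y=Q@YA
    m=(z>.070)&(z<.088)&(abs(x)<.13)&(y>-.1)&(y<.21); print(n,m.sum(),'x',np.percentile(x[m],[1,99]),'y',np.percentile(y[m],[1,99]),np.median(z[m]))
    m=(z>.050)&(z<.067)&(abs(x)<.1)&(y>-.1)&(y<-.03); print(n,m.sum(),'sticks x',np.percentile(x[m],[1,99]),'y',np.percentile(y[m],[1,99]),np.median(z[m]))
E
```

```text
time_s: 22.6
eef_pos: [0.5484, 0.249, 0.0317]
eef_rot: [0.44, 0.556, 0.44, -0.551]
wrist_force: [0.2, -0.1, 0.1]
opening: 1.004
t 22.60 tcp x 0.0023 y 0.0811 z 0.0317 yaw -0.227 tilt [0.007 0.005] F [ 0.2 -0.1  0.1]
scene 1363 x [-0.09016927  0.08825378] y [-0.05348826  0.08003498] 0.0774974151656832
scene 111 sticks x [-0.08647861  0.08723791] y [-0.05844438 -0.03518714] 0.06113951748953665
```

View pics/scene14z.png

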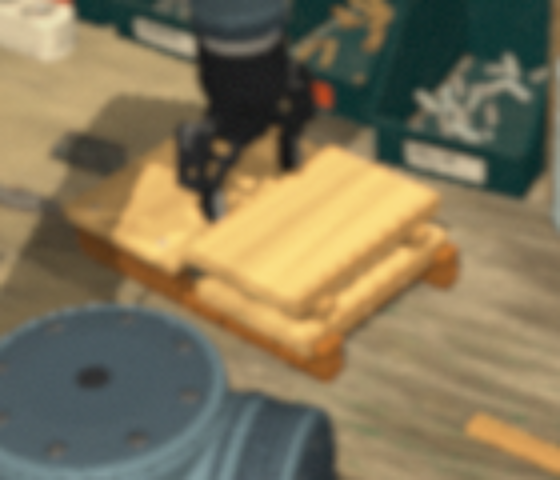

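```bash
python3 -m creep '1 0 0 0.7 0 0 0; 1 0 0 0.2 0 0 0; 1 0 0 0 0 0 0'
python3 -c "
from h import *
st()"
```

```text
time_s: 23.02
eef_pos: [0.5465, 0.2405, 0.0319]
eef_rot: [0.441, 0.556, 0.44, -0.55]
wrist_force: [0.3, 1.2, 0.2]
opening: 1.002
t 23.02 tcp x 0.0025 y 0.0724 z 0.0319 yaw -0.226 tilt [0.007 0.005] F [0.3 1.2 0.2]
```

Now back off gently, rise, and look from above the lower side.

```bash
python3 -m creep '1 0 0 -0.8 0 0 0; 1 0 0 -1.5 0 0 0; 1 -4 0 0 0 0 0; 1 -5 0 0 0 0 0; 1 -5 0 3 0 0 0; 1 -5 -1 5 0 0 0; 1 -2 0 5 0 0 0; 1 0 0 5 0 0 0;1 0 0 0 0 0 0'
python3 - <<'E'
from h import *
p,d,P=look('wrist','w15'); st()
rectfit(P,(.528,.1705),(.13,.12),(.072,.080),'upper')
for n in('scene','side'):
    look(n,n+'15')
f=np.load('scene15.npz'); cv2.imwrite('pics/s15z.png',cv2.resize(f['p'][140:260,170:310],None,fx=4,fy=4))
f=np.load('side15.npz'); cv2.imwrite('pics/d15z.png',cv2.resize(f['p'][160:270,190:330],None,fx=4,fy=4))
E
```

```text
time_s: 24.15
eef_pos: [0.5042, 0.0977, 0.2427]
eef_rot: [0.444, 0.555, 0.441, -0.548]
wrist_force: [-0.3, 1.7, -0.1]
opening: 1.002
t 24.20 tcp x -0.0068 y -0.0749 z 0.2429 yaw -0.218 tilt [0.011 0.003] F [1.3 0.3 0.9]
upper n 16785 ctr [529.  171.3] size [120.8 180.4] long-axis deg 167.1 z med 0.0759
```

View pics/w15.png

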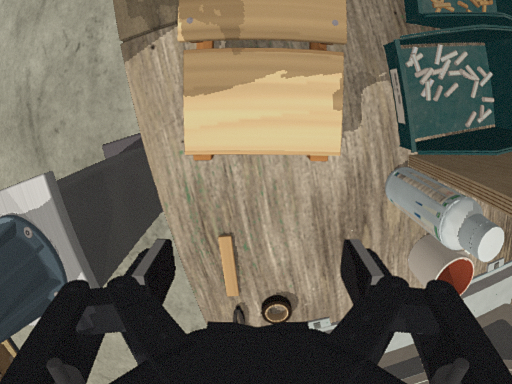

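View pics/s15z.png

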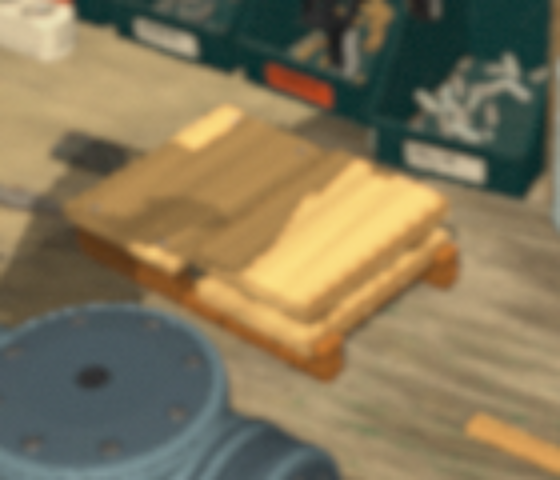

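View pics/d15z.png

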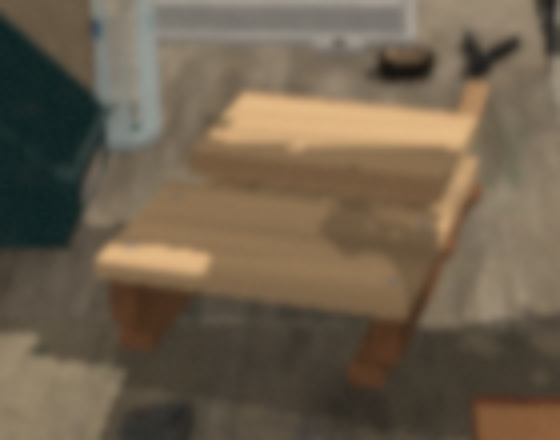

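```bash
python3 - <<'E'
from h import *
P=np.load('w15.npz')['P'];z=P[...,2];Q=P[...,:2]-C;x=Q@XA;y=Q@YA
m=(abs(x)<.08)&(abs(y)<.05)&(z>.07)&(z<.082); A=np.c_[x[m],y[m],np.ones(m.sum())]; print('plane',np.linalg.lstsq(A,z[m],rcond=None)[0])
P=np.load('scene15.npz')['P'];z=P[...,2];Q=P[...,:2]-C;x=Q@XA;y=Q@YA
m=(z>.038)&(z<.056)&(y<-.03)&(y>-.08)&(abs(x)<.11)
for a,b in [(.038,.044),(.044,.05),(.05,.056)]:
    k=m&(z>=a)&(z<b); print(a,k.sum(),np.histogram(x[k],bins=np.arange(-.1,.11,.02))[0], np.median(y[k]))
f=np.load('scene15.npz')['p']; cv2.imwrite('pics/s15y.png',cv2.resize(f[185:235,215:290],None,fx=9,fy=9,interpolation=cv2.INTER_CUBIC))
E
```

```text
plane [-3.41535739e-04  6.73366778e-05  7.59077213e-02]
0.038 161 [23 24 10 17 16 19 14 14 14 10] -0.05554163577736354
0.044 71 [ 8 11  8  5  8  6  9  8  5  3] -0.05688305220382209
0.05 13 [0 4 4 0 0 0 0 4 1 0] -0.05634094651320745
```

View pics/s15y.png

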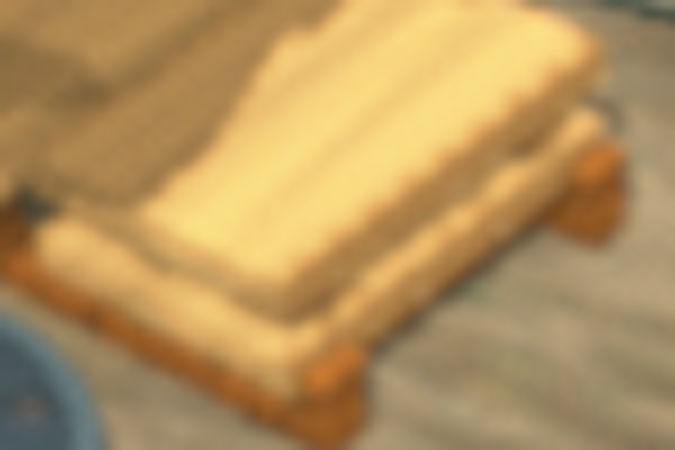

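```bash
python3 -c "
from bench import ctrl
print(ctrl.hand_in())"
```

```text
the job is handed in; nothing more can be done
None
```

I laid both thick spacers across the lower panel and slid the upper panel off the ledge onto them. I handed the job in at about 24 s; no verdict is reported.

**Spacers:** before the slide, the sticks lay at −58.5 mm and +61.1 mm from the lower panel's middle. They were within 1 mm across its width, and parallel to it within measurement.

**Upper panel:** I pushed its back edge with both open fingers. It ended about 1 mm from the lower panel's measured centre, at the same angle. Its top is at 75.9 mm, where it should be on two spacers, and it is level to under 0.001 rad. It is about 15 mm clear of the ledge.

**What the last checks showed less surely:**
- **Spacers after the slide:** they are mostly hidden now. Only a few depth points on their end faces (about y = −56 mm) show they stayed put.
- **Lower panel after the slide:** I didn't measure it again, but its visible edge looked unmoved.
- **Bystanders:** I didn't measure them again either. The bottle, mug and tape look in place in the last pictures, and the gripper touched none of them.

**One thing disagreed:** the shut fingertips sit about 24 mm behind the reported TCP. My first grasp therefore closed in the air above a stick without moving it, and I corrected for this afterwards.

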